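# Stand the printed dial carrier in the drying rack

### The job

Swing the hold-down arm clear of the dial carrier that leans in the sloping nest and leave it clear, then lift the carrier out. Stand it upright in the one empty slot of the white drying rack, lowering it all the way to the bottom of the slot before you let go. Leave the carriers already in the rack and the other things on the bench as they are.

Things in the scene. Friction and masses are not known exactly. Their poses are not given: they have to be found in the camera images.
- carrier: The dial carrier to move: plain aluminium plate 84 wide (its y), 6 thick (its x), 110 tall (its z), 150 g, with four round white dials on each face; the top 30 mm is bare on both faces, for gripping. Origin: middle of its lower edge. It starts leaning in the nest, 30 degrees from vertical, top towards the robot and to its right. Either face may face either way in the rack.
- nest: Fixed stage with the sloping nest. Origin on the bench under it; x points away from the robot at zero yaw; the carrier's top leans to its -x. A ledge lies under the carrier, a front lip covers the lowest 10 mm of its upper face, a back rest the lowest 55 mm behind. The rest stands free; pull it out along the carrier's z.
- nest_seat (a point): Where the middle of the carrier's lower edge rests in the nest (at x 45, y 0, z 35 mm in the nest's frame).
- hold_down (a joint): Hold-down arm on a round post at the nest's +y side. It turns on the vertical post: about 0 to 0.2 rad = lying across the carrier's top corner (pointing to the nest's -y), grows as it swings away from the robot (counter-clockwise from above) to its stop at 1.8. Clear of the carrier from 1.2 rad. Light friction; it stays where it is left.
- hold_down_pin (a point): Top of the upright steel pin on the arm, 10 mm diameter, standing 32 mm above the arm's top face, 34 mm from the pivot axis; push or pinch it to swing the arm.
- hold_down_pivot (a point): Point on the arm's vertical pivot axis at the height of the pin's top. The arm is 16 wide and its top lies 32 mm below this point; the hub's top 30 mm below.
- rack: Fixed white plastic rack block 170 (x) by 110 (y) by 36 high, origin under its centre. Four parallel slots along its y at x = -60, -20, 20, 60 mm: each 9 mm wide, 94 mm long, 28 mm deep, its lips rounded at 3 mm; slot floor 8 mm above the bench. Three hold carriers.
- slot_clip: Small steel clip with a brass stud on the end wall (-y) of the rack, beside the empty slot. Its origin is NOT on the clip but at the centre of the empty slot's floor (28 mm below the slot's mouth); x across the slot, y along it, z up. A carrier stood home has its origin here.
- stood_a: A like carrier (84 x 6 x 110 mm, dials on both faces) already standing in a rack slot, top 118 mm above the bench; origin: middle of its lower edge. Leave it.
- stood_b: As stood_a, in another slot.
- stood_c: As stood_a, in another slot.
- loupe: Bystander: black eyeglass loupe, 38 mm across, 30 high, standing; origin under it.
- tape: Bystander: orange tape roll lying flat, 72 across, 18 high; origin under it.
- jar: Bystander: amber glass jar with steel cap, 44 across, 55 high; origin under it.
- driver: Bystander: small screwdriver lying on the bench, 130 long.
- tweezers: Bystander: steel tweezers lying on the bench, 110 long.
Things that resemble listed ones, but are neither listed nor needed, are in the scene too. What is shaped like the nest but purple is not meant.

How it is judged (in metres and radians):
On the way, in this order (a step that is already met when the one before it is completed fails the run):
1. the hold-down arm is swung clear (1.2 rad or more) while the carrier still sits in the nest (value of joint hold_down above 1.2 rad and distance between carrier and nest_seat below 0.015 m), for 0.2 s.
2. the carrier is lifted out of the nest (its lower edge more than 60 mm from its seat) (distance between carrier and nest_seat above 0.06 m), for 0.1 s.
3. the carrier stands on the floor of the empty slot while the fingers still hold it (x of carrier in the frame of slot_clip between -0.004 and 0.004 m and y of carrier in the frame of slot_clip between -0.009 and 0.009 m and z of carrier in the frame of slot_clip below 0.004 m and angle between carrier's own z axis and vertical below 0.14 rad and contact force between the fingers and carrier above 0.5 N), for 0.1 s.
At the end, for the whole second after the job is handed in: The carrier stands released and at rest in the empty slot: its lower edge within 4 mm of the slot's floor, within 4 mm across and 9 mm along of the slot's centre, within 0.14 rad (8 degrees) of vertical; the hold-down arm is still swung clear (over 1.1 rad) (x of carrier in the frame of slot_clip between -0.004 and 0.004 m and y of carrier in the frame of slot_clip between -0.009 and 0.009 m and z of carrier in the frame of slot_clip below 0.004 m and angle between carrier's own z axis and vertical below 0.14 rad and linear speed of carrier below 0.02 m/s and contact force between the fingers and carrier below 0.05 N and value of joint hold_down above 1.1 rad); the robot touches nothing.
It fails at once if a carrier already in the rack is pulled out or shifted (over 15 mm) or tipped (over 0.2 rad) (distance of any of stood_a, stood_b, stood_c from where it was at the start of the episode above 0.015 m or angle between any of stood_a, stood_b, stood_c's own z axis and vertical above 0.2 rad).
It fails at once if a bystander is pushed more than 30 mm (distance of any of loupe, tape, jar, driver, tweezers from where it was at the start of the episode above 0.03 m).
It also fails if it takes over 58 s, if anything falls off the work surface, if the arm or the gripper's body presses on something with over 40 N, if the wrist force passes 120 N, or if a joint passes its speed limit or range.

### The arm

A 6-joint arm with a two-finger parallel gripper is mounted at the origin on the work surface. World frame = base frame: x ahead of the robot, y to its left, z up, the work surface at z = 0. Lengths are in mm, angles in rad, forces in N, time in s.
With the tool pointing down it reaches from about 300 to 775 mm from the base axis. Payload 14.6 kg.
Tool frame: the origin (TCP) lies between the finger pads; the fingertips stand 8 mm ahead of it and the grasp point (between the pads) lies 11 mm behind it; z points along the fingers, y is the direction in which the jaws open and shut (so a half turn about z gives the same grasp; the last joint's range is limited). The gripper opens to 94 mm and grips with 3 to 60 N. Pads are 16 mm wide; open, the fingers measure 119 mm over their backs; the gripper's body (75 mm by 177 mm) begins 78 mm behind the grasp point.
Start: joints at [1.23, 0.3, 1.521, -0, 1.321, -0.067], TCP at [148.713, 529.503, 213.446] pointing down, gripper open.
Joint ranges: [-3.03, 3.03], [-0.79, 2.21], [0.23, 2.52], [-1.04, 4.18], [0, 3.07], [-2.55, 2.55]. Speed limits (rad/s): [2.22, 2.22, 2.57, 3.14, 3.14, 3.14].

### API

Orientations are given as [roll, pitch, yaw] about the fixed x, y, z axes, in that order (R = Rz(yaw) Ry(pitch) Rx(roll)).
In Python, from cell import manip gives the robot as it stands. The module is installed in compiled form; this text tells all that it offers.
- The arm moves only by the tool send_rows, never from a script. Its argument "series" is a list that holds one entry, the list of rows, each a list of 5 numbers: the opening, from 0 (shut) to 1 (fully open), then the shift along the tool's x, y, z in mm, then the turn about the tool's z in degrees. In form: [[[gripper, dx, dy, dz, roll], ...]]. A call has 1 to 10 rows; each row is the pose to reach, as a shift and turn from the pose commanded when the call began, along the tool's axes at that moment; what a row does not reach only later rows make up. A row lasts 1/10 s, in which the tool goes at most 50 mm and 8.59 degrees, less where a joint would pass 70% of its speed; a pose out of reach is approached as far as the arm can. A call with a gripper value outside its range is refused whole. The fingers move at their own pace and stop on an object; "newtons" is the grip in N (left out, the last holds). Time passes only in rows, so rows that repeat a pose let the fingers close. It gives the time, the measured TCP pose, the force and the opening at its end, in the units of the state.
- manip.read_state(): the state, without advancing time (a new reading comes with each control period).
- manip.camera(name): name is "scene" or "side" or "wrist"; returns a dict with "img" (420x560x3 uint8, red, green, blue), "vfov" (degrees; the focal length in pixels is half the picture's height over the tangent of half this angle, whatever the lens; pixels are square), "cx", "cy" (the principal point, pixels), "pose" (4x4, takes a point from camera to world coordinates); the wrist camera has in their place "T_tool_cam" (4x4, takes a point from camera to tool coordinates, whose origin is the TCP and whose axes are the flange's). Camera axes: x right, y down, z forward; pixel columns grow to the right and rows downward; lengths in mm; the calibration is good to about 2 mm. A picture is of the moment at which its call begins: read the wrist's pose just before it. There is no depth.
- manip.sign_off(): hands the job in, once; it reports no verdict.
Trained networks look in a picture, given as the dict that the camera call returned (one of the last four; its "shot" number tells which), for a name from the list of things; names that differ only in an ending like _2 or _b are one class to them, and where a whole thing is asked for, a point or a joint stands for the part that bears it (a point fixed in the world has none). Each returns a list of dicts, best first, with "conf" (0 to 1); they miss things now and then, are a little off and sometimes report something else, mostly with a low value. They report only what shows in the picture. A call takes as long as a camera call. They do not tell look-alikes from the thing itself.
- manip.find_in(target, picture): "rect" ([left, top, width, height] in pixels, round what is visible of it).
- manip.silhouettes(target, picture): "pixels" (420x560 bool, what is visible of it) and "rect" ([left, top, width, height] in pixels, round what is visible of it).
The state is a dict: "clock": time; "joints": joint angles; "qd": joint speeds; "effort": joint torques, N m; "eef_pos": TCP position; "eef_rot": TCP orientation; "wrist_force": force on the tool from outside, world axes, zero at the start; "moment": the same for the moment, N m; "finger_gap": finger opening in mm.
Only numpy, scipy, OpenCV 4.12 (cv2) and the standard library are available. Lean on these libraries where they do the work, as an engineer would, in place of code of your own. Each camera call takes 0.05 s, during which the arm holds its last target. There are 200 camera calls.

## Working session

There is one attempt and no reset: what is moved stays moved. The work goes in short steps, Python scripts to look and compute and a tool call to move; the robot and the scene stay as the last step left them, time stands still between calls to the robot, and variables do not carry over. Pictures are saved under pics/ and viewed, about 8 in all and at most 12, crops included, and the job is handed in when it is done.

Besides the shell and the picture viewer there is one more tool, called after "Request:" as name(argument=value, ...) on one line, values as JSON. send_rows: Moves the arm, as the interface text tells. Its arguments: {"type":"object","properties":{"series":{"type":"array"},"newtons":{"type":"number"}},"required":["series"]}

```bash
mkdir -p pics
cat > h.py <<'E'
import numpy as np, cv2
from cell import manip
from scipy.spatial.transform import Rotation as R
def K(c):
    f=c["img"].shape[0]/2/np.tan(np.radians(c["vfov"])/2); return f
def tool(s):
    T=np.eye(4); T[:3,:3]=R.from_euler('xyz',s["eef_rot"]).as_matrix(); T[:3,3]=s["eef_pos"]; return T
def cam(name):
    s=manip.read_state(); c=manip.camera(name)
    if name=="wrist": c["pose"]=tool(s)@np.array(c["T_tool_cam"])
    c["pose"]=np.array(c["pose"]); return c
def ray(c,u,v):
    d=np.array([(u-c["cx"])/K(c),(v-c["cy"])/K(c),1.]); return c["pose"][:3,3],c["pose"][:3,:3]@d
def at_z(c,u,v,z):
    o,d=ray(c,u,v); return o+d*(z-o[2])/d[2]
def proj(c,P):
    P=np.atleast_2d(P); q=(P-c["pose"][:3,3])@c["pose"][:3,:3]
    return np.c_[q[:,0]/q[:,2]*K(c)+c["cx"],q[:,1]/q[:,2]*K(c)+c["cy"]]
def tri(obs):
    A=np.zeros((3,3));b=np.zeros(3)
    for c,u,v in obs:
        o,d=ray(c,u,v); d=d/np.linalg.norm(d); M=np.eye(3)-np.outer(d,d); A+=M;b+=M@o
    return np.linalg.solve(A,b)
def save(c,n): cv2.imwrite("pics/"+n,c["img"][:,:,::-1])
E
python3 - <<'E'
from h import *
np.set_printoptions(precision=1,suppress=True)
s=manip.read_state(); print(s)
cs={}
for n in ["scene","side"]:
    c=cam(n); save(c,n+".png"); print(n,c["vfov"],c["cx"],c["cy"],c["pose"])
    for t in ["carrier","nest","hold_down","hold_down_pin","slot_clip","rack","stood_a"]:
        print(t,[(np.round(d["rect"]).tolist(),round(d["conf"],2)) for d in manip.find_in(t,c)])
c=cam("wrist");save(c,"wrist0.png");print(c["T_tool_cam"])
E
```

```text
{'clock': 0.0, 'joints': array([ 1.2,  0.3,  1.5, -0. ,  1.3, -0.1]), 'qd': array([-0., -0.,  0., -0., -0.,  0.]), 'effort': array([  0. , -53.2, -35.3,   0.1,   0. ,  -0. ]), 'eef_pos': array([148.6, 529.3, 212.9]), 'eef_rot': array([-3.1, -0. ,  2.9]), 'wrist_force': array([-0.5,  0.2,  0.5]), 'moment': array([ 0. ,  0. , -0.1]), 'finger_gap': 93.60397691256411}
scene 45.798921416193984 283.8485108734334 209.01240893909252 [[  -0.9    0.4   -0.3  928.8]
 [   0.5    0.7   -0.5  451. ]
 [  -0.    -0.6   -0.8 1023.2]
 [   0.     0.     0.     1. ]]
carrier [([351.0, 263.0, 16.0, 14.0], 0.73), ([220.0, 200.0, 42.0, 44.0], 0.64)]
nest [([212.0, 191.0, 64.0, 77.0], 0.88), ([179.0, 89.0, 59.0, 75.0], 0.65), ([269.0, 137.0, 60.0, 70.0], 0.56)]
hold_down [([249.0, 192.0, 20.0, 22.0], 0.56), ([313.0, 136.0, 17.0, 20.0], 0.5), ([214.0, 101.0, 23.0, 11.0], 0.44)]
hold_down_pin [([245.0, 193.0, 28.0, 21.0], 0.66), ([314.0, 136.0, 14.0, 20.0], 0.49), ([214.0, 91.0, 20.0, 20.0], 0.49)]
slot_clip []
rack [([320.0, 315.0, 101.0, 88.0], 0.89)]
stood_a [([333.0, 336.0, 34.0, 58.0], 0.85), ([367.0, 31
[... 333 characters left out ...]
 55.0, 72.0], 0.98), ([330.0, 146.0, 53.0, 61.0], 0.9)]
hold_down [([382.0, 189.0, 10.0, 26.0], 0.65), ([373.0, 140.0, 13.0, 23.0], 0.59), ([282.0, 179.0, 12.0, 27.0], 0.44)]
hold_down_pin [([131.0, 284.0, 41.0, 61.0], 0.58), ([382.0, 192.0, 14.0, 25.0], 0.51), ([284.0, 175.0, 11.0, 31.0], 0.47), ([371.0, 151.0, 11.0, 9.0], 0.44)]
slot_clip [([227.0, 331.0, 10.0, 14.0], 0.56), ([284.0, 299.0, 19.0, 24.0], 0.22)]
rack [([127.0, 330.0, 118.0, 76.0], 0.65)]
stood_a [([149.0, 288.0, 39.0, 70.0], 0.88), ([131.0, 286.0, 44.0, 55.0], 0.86), ([164.0, 299.0, 47.0, 66.0], 0.69)]
[[  -0.    -1.    -0.2   68.4]
 [   1.     0.    -0.     0.9]
 [   0.    -0.2    1.  -171. ]
 [   0.     0.     0.     1. ]]
```

View pics/scene.png

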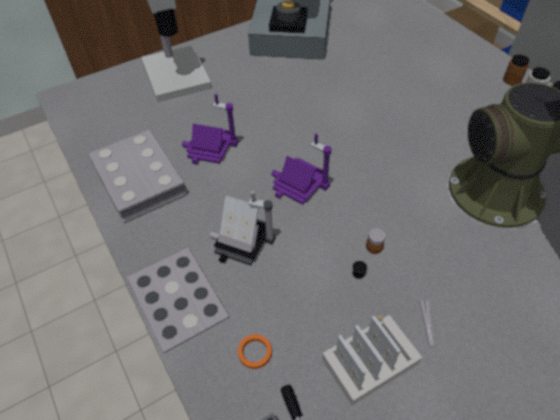

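View pics/side.png

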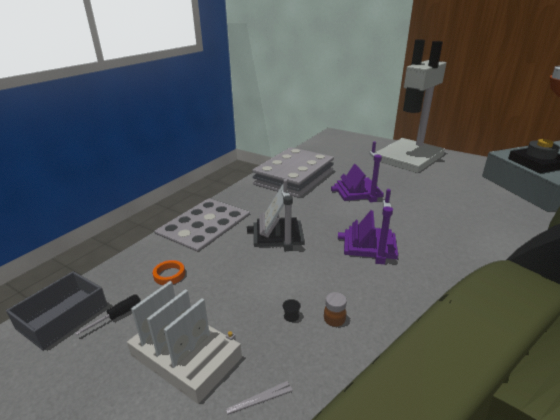

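The real nest is the black/grey one at scene (240,235) and side (277,215). The purple ones at scene (210,130) and (300,175), side (357,180) and (370,225), are decoys. The rack is at scene (370,355) and side (185,345). I'll check the choice in a close crop.

Run:
```python
from h import *
np.set_printoptions(precision=4,suppress=True)
cs={n:cam(n) for n in ["scene","side"]}
T=[]
for n,(x,y,w,h) in [("scene",(195,180,90,90)),("side",(235,165,90,90)),("scene",(312,300,120,120)),("side",(122,275,130,130))]:
    z=cv2.resize(cs[n]["img"][y:y+h,x:x+w],(400,300) if 0 else (400,400),interpolation=cv2.INTER_CUBIC);T.append(z)
im=np.vstack([np.hstack(T[:2]),np.hstack(T[2:])]); cv2.imwrite("pics/c1.png",cv2.resize(im,(600,600))[:,:,::-1])
for n,c in cs.items():
    print(n,proj(c,[[0,0,0],[148,529,213]]), c["pose"])
for u,v in [(240,240),(370,355),(300,180),(255,350),(376,247),(360,270),(428,322),(290,400)]: print(u,v,at_z(cs["scene"],u,v,10))
for u,v in [(277,230),(185,350)]: print(u,v,at_z(cs["side"],u,v,10))
```

```text
scene [[496.1724 190.1202]
 [709.7706 344.4387]] [[  -0.8513    0.4191   -0.3157  928.8278]
 [   0.5245    0.6612   -0.5364  450.966 ]
 [  -0.016    -0.6222   -0.7827 1023.2146]
 [   0.        0.        0.        1.    ]]
side [[ 563.6639  435.3606]
 [ 297.3047 1047.8176]] [[ -0.8415  -0.2732   0.4661 171.6964]
 [ -0.5402   0.4411  -0.7166 497.3204]
 [ -0.0098  -0.8548  -0.5188 579.3215]
 [  0.       0.       0.       1.    ]]
240 240 [ 663.7543 -218.0502   10.    ]
370 355 [572.8104 187.8992  10.    ]
300 180 [ 429.7982 -305.9667   10.    ]
255 350 [772.8699  49.8431  10.    ]
376 247 [391.9248 -21.6931  10.    ]
360 270 [464.572   9.943  10.   ]
428 322 [418.9988 195.603   10.    ]
290 400 [764.9637 177.3933  10.    ]
277 230 [ 659.0087 -229.8127   10.    ]
185 350 [582.0755 191.9679  10.    ]
```

View pics/c1.png

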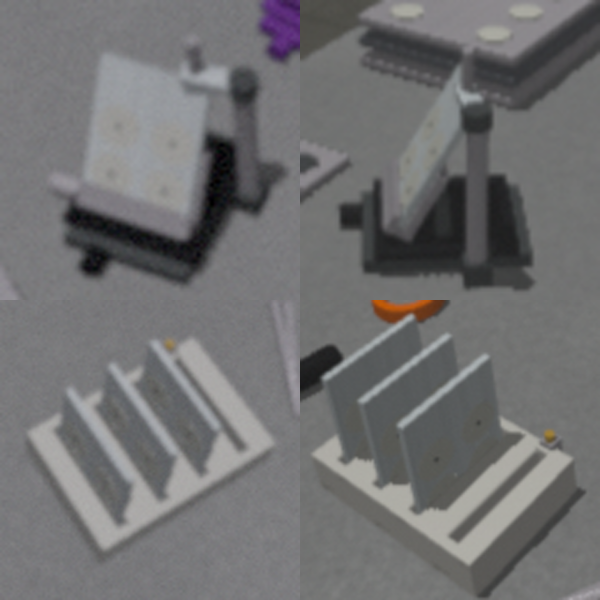

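The crop confirms the black/grey nest with the white plate. The arm lies on its top corner, with the pin at scene ≈(252,193), side ≈(285,180). The empty slot is the one nearest the robot, beside the brass stud. Next I'll fit poses.

Run:
```python
from h import *
from scipy.optimize import least_squares
np.set_printoptions(precision=1,suppress=True)
cs={n:cam(n) for n in ["scene","side"]}; A,B=cs["scene"],cs["side"]
a=lambda u,v:(A,195+u*.3,180+v*.3); b=lambda u,v:(B,235+(u-300)*.3,165+v*.3)
ra=lambda u,v:(A,312+u*.4,300+(v-300)*.4); rb=lambda u,v:(B,122+(u-300)*.4333,275+(v-300)*.4333)
print("pin",tri([a(190,40),b(468,48)])); print("hub",tri([a(243,73),b(477,102)]))
print("topL",tri([a(105,53)]*1+[b(458,72)]))
# rack
print("stud",tri([ra(170,345),rb(549,436)]))
P=[]
for c,u,v in [rb(455,540),rb(545,455),rb(313,455),rb(575,460),rb(472,557)]: P.append(at_z(c,u,v,36)); print("side",P[-1])
for c,u,v in [ra(28,435),ra(272,440),ra(190,340),ra(243,450),ra(180,352)]: print("scene",at_z(c,u,v,36))
# nest/carrier fit
def M(p,q):
    x,y,t=p; Rz=R.from_euler('z',t).as_matrix(); return np.array(q)@Rz.T+[x,y,0]
s,co=.5,np.cos(np.pi/6)
pl=lambda n,y,z:[45+n*co-z*s,y,35+n*s+z*co]
obs=[(a(105,53),pl(3,-42,110)),(a(80,185),pl(3,-42,8)),(a(195,212),pl(3,42,10)),(b(462,68),pl(0,-42,110))]
def f(p):
    return np.concatenate([(proj(o[0],M(p,q))[0]-o[1:]) for o,q in obs])
for y0 in (0.3,1.0):
    r=least_squares(f,[640,-230,y0],loss='soft_l1'); print(r.x[:2],np.degrees(r.x[2]),r.cost,r.fun)
    print("top mid",M(r.x,pl(0,0,110)),"seat",M(r.x,pl(0,0,0)))
```

```text
pin [ 620.9 -211.   176. ]
hub [ 596.3 -184.3  151.7]
topL [ 662.1 -267.1  125.5]
stud [515.7 142.   43.3]
side [516.3 244.2  36. ]
side [511.  152.7  36. ]
side [662.  247.8  36. ]
side [488.5 144.2  36. ]
side [497.  247.7  36. ]
scene [662.  142.1  36. ]
scene [495.4 251.2  36. ]
scene [495.4 145.9  36. ]
scene [521.  245.2  36. ]
scene [509.8 150.2  36. ]
[ 643.5 -227.3] 37.59448786445478 2.3695560117476178 [-0.3  0.3  2.2 -0.7 -0.3  0.3 -0.2 -1.1]
top mid [ 635.6 -233.4  130.3] seat [ 679.1 -199.8   35. ]
[ 643.5 -227.3] 37.594490294700776 2.369556011748209 [-0.3  0.3  2.2 -0.7 -0.3  0.3 -0.2 -1.1]
top mid [ 635.6 -233.4  130.3] seat [ 679.1 -199.8   35. ]
```

```bash
cat >> h.py <<'E'
def shift(to,yaw=None):
    s=manip.read_state(); T=tool(s); y=np.degrees(np.arctan2(T[1,0],T[0,0]))
    print("t",round(s["clock"],2),"pos",np.round(s["eef_pos"],1),"yaw",round(y,1),"gap",round(s["finger_gap"],1),"F",np.round(s["wrist_force"],1))
    for p in np.atleast_2d(to): print("shift",np.round(T[:3,:3].T@(p-s["eef_pos"]),1),"roll",None if yaw is None else round(-((yaw-y+180)%360-180),1))
E
python3 -c "
from h import *
shift([517,198,330],90)"
```

```text
t 1.05 pos [148.7 529.5 213.4] yaw 164.3 gap 94.2 F [ 0.5 -0.1 -1.1]
shift [-444.2 -219.6 -116.5] roll 74.3
```

Request:
send_rows(series=[[[1, -444, -220, -116, 74], [1, -444, -220, -116, 74], [1, -444, -220, -116, 74], [1, -444, -220, -116, 74], [1, -444, -220, -116, 74], [1, -444, -220, -116, 74], [1, -444, -220, -116, 74], [1, -444, -220, -116, 74], [1, -444, -220, -116, 74], [1, -444, -220, -116, 74]]])

```text
clock: 2.05
eef_pos: [511.5, 201.7, 328.1]
eef_rot: [3.141, -0.0, 1.573]
wrist_force: [-0.2, 1.4, 1.8]
finger_gap: 93.8
```

Request:
send_rows(series=[[[1, 0, 0, 0, 0], [1, 0, 0, 0, 0]]])

```text
clock: 2.25
eef_pos: [510.6, 202.9, 327.1]
eef_rot: [-3.141, 0.0, 1.575]
wrist_force: [-0.3, 0.5, -0.4]
finger_gap: 94.3
```

Run:
```python
from h import *
np.set_printoptions(precision=2,suppress=True)
shift([517,198,330],90)
c=cam("wrist"); save(c,"wr.png"); np.save("wr.npy",{k:c[k] for k in("img","vfov","cx","cy","pose")},allow_pickle=True)
for t in ["rack","slot_clip","stood_a"]:
    for d in manip.silhouettes(t,c):
        m=d["pixels"].astype(np.uint8); r=cv2.minAreaRect(cv2.findNonZero(m)); print(t,round(d["conf"],2),np.round(d["rect"]),np.round(cv2.boxPoints(r)).tolist())
shift([622,-209,300],127.6)
```

```text
t 2.25 pos [510.6 202.9 327.1] yaw 90.2 gap 94.3 F [-0.3  0.5 -0.4]
shift [-4.9  6.4 -2.9] roll 0.2
rack 0.74 [263. 140. 131.  90.] [[260.0, 227.0], [263.0, 142.0], [396.0, 146.0], [393.0, 231.0]]
rack 0.58 [348. 392.  38.  20.] [[350.0, 392.0], [388.0, 392.0], [388.0, 408.0], [350.0, 408.0]]
slot_clip 0.65 [273. 228.  14.   8.] [[275.0, 224.0], [284.0, 224.0], [284.0, 233.0], [275.0, 233.0]]
stood_a 0.87 [339. 155.  26.  83.] [[335.0, 236.0], [341.0, 155.0], [362.0, 156.0], [356.0, 237.0]]
stood_a 0.83 [365. 155.  35.  84.] [[363.0, 235.0], [372.0, 157.0], [400.0, 160.0], [391.0, 239.0]]
stood_a 0.65 [304. 154.  21.  80.] [[305.0, 234.0], [310.0, 155.0], [324.0, 156.0], [320.0, 235.0]]
t 2.45 pos [509.5 204.4 327.4] yaw 90.4 gap 94.0 F [ 0.3 -0.4  0.7]
shift [-414.2  109.6   27.3] roll -37.2
```

View pics/wr.png

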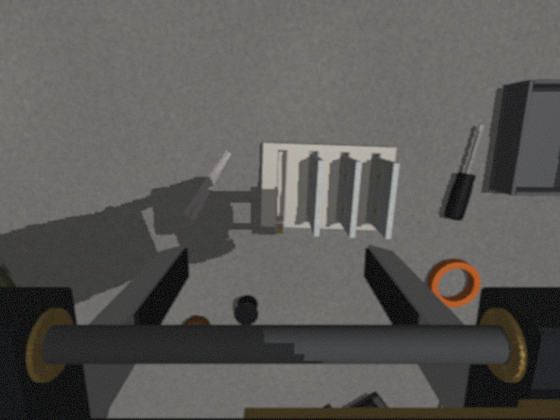

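The wrist view shows the rack at (263–396, 142–235). The empty slot is the dark line at column ≈280, rows 152–228, with the stud at (280,229).

```bash
python3 - <<'E'
from h import *
np.set_printoptions(precision=1,suppress=True)
c=np.load("wr.npy",allow_pickle=True).item()
g=cv2.cvtColor(c["img"],cv2.COLOR_RGB2GRAY).astype(int)
for r in range(138,242,4): print(r,*g[r,256:300:1])
E
python3 -c "
from h import *
shift([622,-209,300],127.6)"
```

```text
138 111 119 115 117 111 109 110 112 113 118 113 114 114 108 110 113 110 112 113 115 111 108 112 110 110 110 112 114 112 117 116 112 114 112 115 114 114 110 109 112 109 111 115 115
142 111 111 111 107 105 95 105 114 126 130 123 120 117 118 121 120 119 117 112 114 112 112 113 108 105 106 108 106 108 107 107 105 102 107 106 105 107 106 108 107 106 106 109 103
146 108 111 108 96 70 75 108 150 173 177 176 174 176 176 176 176 175 175 176 179 177 177 176 176 178 179 177 178 180 180 177 178 179 177 179 177 179 178 178 181 179 179 179 179
150 109 111 105 90 73 78 110 148 172 175 175 173 176 174 176 176 175 173 177 176 174 155 133 124 122 126 122 127 125 124 131 151 170 174 178 179 177 177 176 176 179 178 178 177
154 112 114 109 92 71 80 120 155 170 177 175 176 177 174 175 172 175 176 177 177 173 160 158 164 171 163 135 107 92 95 123 152 172 178 178 177 178 176 179 178 176 176 178 176
158 112 114 108 93 71 81 126 156 174 175 173 173 177 175 176 175 177 175 179 175 171 156 152 160 167 145 109 92 91 98 127 158 171 176 176 177 177 179 177 176 179 176 175 175
162 115 112 109 95 74 82 123 156 175 1
[... 2624 characters left out ...]
79 83 85 80 72 68 69 62 69 67 83 114 143 155 158 156 158 158 158 160 157 158 165 162 163 163 165 164
230 61 62 64 63 63 65 64 63 64 60 63 64 62 62 67 63 65 65 66 73 72 73 71 75 69 73 82 102 108 110 103 105 109 108 108 111 109 107 108 108 108 110 109 111
234 102 99 95 82 83 82 80 81 79 82 83 84 86 80 79 79 79 80 85 91 97 99 100 102 104 106 108 112 111 110 108 107 111 111 109 108 109 110 111 110 110 112 112 109
238 110 107 106 104 107 107 109 108 107 105 106 107 107 104 105 102 106 106 109 109 111 114 112 107 106 105 107 107 108 106 105 107 109 107 110 111 109 105 104 107 108 107 108 108
t 2.45 pos [509.5 204.4 327.4] yaw 90.4 gap 94.0 F [ 0.3 -0.4  0.7]
shift [-414.2  109.6   27.3] roll -37.2
```

Run:
```python
from h import *
np.set_printoptions(precision=1,suppress=True)
c=np.load("wr.npy",allow_pickle=True).item()
for p in [(281.6,149.5),(279.5,219),(262.6,144.5),(261,226),(286.5,154),(283,222),(277,158),(276.5,206)]: print(p,at_z(c,*p,36))
```

```text
(281.6, 149.5) [518.1 246.5  36. ]
(279.5, 219) [516. 155.  36.]
(262.6, 144.5) [493.9 252.6  36. ]
(261, 226) [491.2 145.2  36. ]
(286.5, 154) [524.4 240.8  36. ]
(283, 222) [520.7 150.9  36. ]
(277, 158) [512.3 235.7  36. ]
(276.5, 206) [511.9 172.7  36. ]
```

Request:
send_rows(series=[[[1, -414, 110, 27, -37], [1, -414, 110, 27, -37], [1, -414, 110, 27, -37], [1, -414, 110, 27, -37], [1, -414, 110, 27, -37], [1, -414, 110, 27, -37], [1, -414, 110, 27, -37], [1, -414, 110, 27, -37], [1, -414, 110, 27, -37], [1, -414, 110, 27, -37]]])

```text
clock: 3.45
eef_pos: [622.5, -213.6, 298.3]
eef_rot: [-3.14, -0.002, 2.219]
wrist_force: [0.1, 0.9, 0.5]
finger_gap: 94.1
```

Request:
send_rows(series=[[[0.5, 0, 0, 0, 0], [0.5, 0, 0, 0, 0], [0.5, 0, 0, 0, 0]]])

```text
clock: 3.75
eef_pos: [622.6, -208.3, 301.1]
eef_rot: [3.141, 0.001, 2.224]
wrist_force: [-0.4, 0.1, -0.1]
finger_gap: 73.3
```

Run:
```python
from h import *
np.set_printoptions(precision=2,suppress=True)
shift([622,-209,300],127.6)
c=cam("wrist"); save(c,"wn.png"); np.save("wn.npy",{k:c[k] for k in("img","vfov","cx","cy","pose")},allow_pickle=True)
for t in ["hold_down_pin","hold_down","carrier"]:
    print(t,[(np.round(d["rect"]).tolist(),round(d["conf"],2)) for d in manip.find_in(t,c)])
print(proj(c,[[621,-211,176],[596,-184,176],[635,-233,130],[679,-200,35]]))
```

```text
t 3.75 pos [ 622.6 -208.3  301.1] yaw 127.4 gap 73.3 F [-0.4  0.1 -0.1]
shift [-0.2 -0.9  1.1] roll -0.2
hold_down_pin [([260.0, 154.0, 24.0, 62.0], 0.76)]
hold_down [([0.0, 68.0, 45.0, 65.0], 0.85), ([257.0, 155.0, 29.0, 61.0], 0.84)]
carrier [([266.0, 179.0, 54.0, 93.0], 0.74)]
[[271.24 213.14]
 [266.95 170.13]
 [269.67 227.83]
 [314.81 207.7 ]]
```

View pics/wn.png

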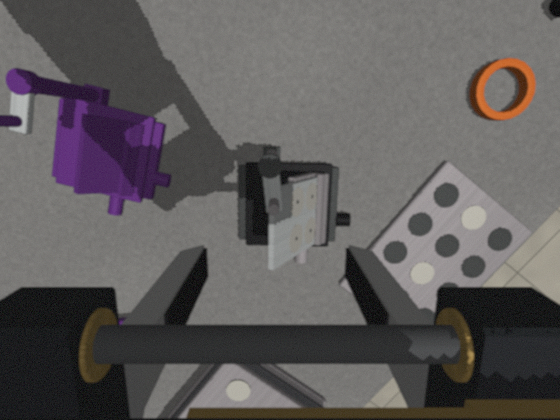

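Run:
```python
from h import *
c=np.load("wn.npy",allow_pickle=True).item()
cv2.imwrite("pics/wn2.png",cv2.resize(c["img"][140:280,225:365],(600,600),interpolation=cv2.INTER_CUBIC)[:,:,::-1])
```

```text
(no output)
```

View pics/wn2.png

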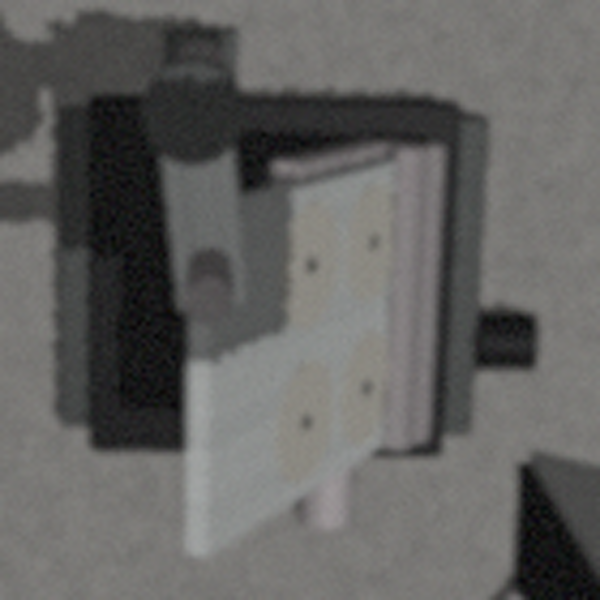

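Run:
```python
from h import *
np.set_printoptions(precision=1,suppress=True)
c=np.load("wn.npy",allow_pickle=True).item()
q=lambda u,v:(225+u/4.286,140+v/4.286)
print("pin",at_z(c,*q(208,303),177),"arm base",at_z(c,*q(208,258),145))
print("hub",at_z(c,*q(195,110),147))
print("corner -y top",at_z(c,*q(200,555),130),at_z(c,*q(200,360),130))
print("lip top",at_z(c,*q(392,165),48),at_z(c,*q(388,440),48))
s=np.degrees(.65)
for yaw in(36,37.6,39):
  Rz=R.from_euler('z',yaw,degrees=True).as_matrix()
  print(yaw,proj(c,np.array([643.5,-227.3,0])+np.array([[45-55+3*.866,-42,35+95.3+1.5],[45-55-3*.866,-42,35+95.3-1.5],[45+2.6,42,36.5],[45+2.6-5,42,36.5+8.6],[45+2.6-5,-42,36.5+8.6]])@Rz.T))
print([q(u,v) for u,v in[(211,555),(188,550),(395,165),(385,440)]])
```

```text
pin [ 621.1 -207.9  177. ] arm base [ 619.3 -205.9  145. ]
hub [ 597.5 -181.9  147. ]
corner -y top [ 663.4 -267.1  130. ] [ 634.2 -228.6  130. ]
lip top [ 655.2 -169.6   48. ] [ 704.9 -232.8   48. ]
36 [[271.5 268.4]
 [266.5 267.2]
 [319.  175.5]
 [315.6 176.3]
 [312.2 243. ]]
37.6 [[272.7 268.6]
 [267.7 267.5]
 [318.  174.4]
 [314.7 175.3]
 [313.1 242.1]]
39 [[273.7 268.8]
 [268.7 267.8]
 [317.2 173.4]
 [313.8 174.4]
 [314.  241.3]]
[(274.23005132991136, 269.49136724218386), (268.8637424171722, 268.32477834811016), (317.16052263182456, 178.49743350443305), (314.8273448436771, 242.65982267848813)]
```

Run:
```python
from h import *
shift([[621,-208.5,166]],127.6)
T=tool(manip.read_state())[:3,:3]
for d in ([631-621,-187+208.5,0],[624.5-621,-162.5+208.5,0]): print(np.round(T.T@np.array(d),1))
```

```text
t 3.95 pos [ 622.5 -209.2  300.8] yaw 127.4 gap 57.4 F [ 0.6  0.6 -0.7]
shift [  1.6  -0.8 134.8] roll -0.2
[11. 21.  0.]
[34.4 30.7 -0. ]
```

Request:
send_rows(series=[[[0.4, 1.5, -1, 50, 0], [0.4, 1.5, -1, 100, 0], [0.4, 1.5, -1, 125, 0], [0.4, 1.5, -1, 135, 0], [0.4, 1.5, -1, 135, 0], [0.4, 1.5, -1, 135, 0]]])

```text
clock: 4.55
eef_pos: [621.5, -209.5, 167.4]
eef_rot: [3.14, 0.002, 2.222]
wrist_force: [-0.1, 0.4, 0.1]
finger_gap: 37.5
```

Request:
send_rows(newtons=10, series=[[[0, 0, 0, 0, 0], [0, 0, 0, 0, 0], [0, 0, 0, 0, 0], [0, 0, 0, 0, 0], [0, 0, 0, 0, 0], [0, 0, 0, 0, 0]]])

```text
clock: 5.15
eef_pos: [620.9, -209.4, 165.7]
eef_rot: [3.141, 0.0, 2.222]
wrist_force: [0.4, -0.5, 2.5]
finger_gap: 9.9
```

Request:
send_rows(series=[[[0, 1, 5, 0, 0], [0, 2.6, 10, 0, 0], [0, 5, 14.7, 0, 0], [0, 8, 19, 0, 0], [0, 11.5, 22.5, 0, 0], [0, 15.5, 25.6, 0, 0], [0, 20, 28, 0, 0], [0, 25, 30, 0, 0], [0, 29, 31, 0, 0], [0, 33, 31, 0, 0]]])

```text
clock: 6.15
eef_pos: [625.0, -164.6, 165.5]
eef_rot: [-3.14, 0.0, 2.222]
wrist_force: [-5.1, -9.3, 4.2]
finger_gap: 9.6
```

Request:
send_rows(series=[[[0, 1, 0, 0, 0], [0, 1, 0, 0, 0], [0.4, 1, 0, 0, 0], [0.4, 1, 0, 0, 0], [0.4, 1, 0, 0, 0], [0.4, 1, 0, 0, 0], [0.4, 1, 0, 0, 0], [0.4, 1, 0, -50, 0], [0.4, 1, 0, -100, 0], [0.4, 1, 0, -135, 0]]])

```text
clock: 7.15
eef_pos: [625.0, -163.4, 304.1]
eef_rot: [3.14, 0.003, 2.222]
wrist_force: [1.3, -0.0, 1.2]
finger_gap: 37.9
```

Run:
```python
from h import *
np.set_printoptions(precision=1,suppress=True)
top=np.array([637.3,-233.7,130.])
shift([[622,-209,300]],127.9)
c=cam("wrist"); np.save("wn3.npy",{k:c[k] for k in("img","vfov","cx","cy","pose")},allow_pickle=True)
cv2.imwrite("pics/wn3.png",cv2.resize(c["img"][110:310,190:400],(630,600),interpolation=cv2.INTER_CUBIC)[:,:,::-1])
```

```text
t 7.15 pos [ 625.  -163.4  304.1] yaw 127.3 gap 37.9 F [ 1.3 -0.   1.2]
shift [-34.4 -30.    4.2] roll -0.6
```

View pics/wn3.png

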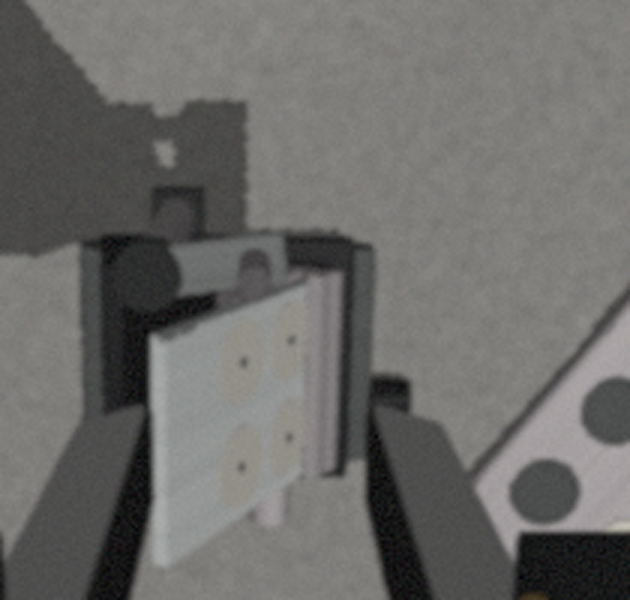

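The arm now points to the image right, about 1.6 rad, and the carrier still sits in the nest. The plate's top edge runs from crop (156,337) to (164,564).

Run:
```python
from h import *
np.set_printoptions(precision=1,suppress=True)
c=np.load("wn3.npy",allow_pickle=True).item()
q=lambda u,v:(190+u/3,110+v/3)
a=at_z(c,*q(158,336),130);b=at_z(c,*q(164,564),130); d=a-b
print(a,b,(a+b)/2,np.linalg.norm(d),"yaw tool",np.degrees(np.arctan2(d[1],d[0])))
for y0 in(127.6,):
  # grasp: plate mid-plane 15mm below top along plate
  n=np.array([np.cos(np.radians(37.8)),np.sin(np.radians(37.8)),0])
  for k in(0,10,20): print(k,(a+b)/2+n*k*.5-[0,0,k*.866])
m=(a+b)/2; P=m+n*6
shift([[P[0],P[1],200],[P[0],P[1],118]],127.9)
```

```text
[ 613.  -200.5  130. ] [ 663.6 -266.5  130. ] [ 638.3 -233.5  130. ] 83.11368245076332 yaw tool 127.47947760420708
0 [ 638.3 -233.5  130. ]
10 [ 642.3 -230.5  121.3]
20 [ 646.2 -227.4  112.7]
t 7.2 pos [ 625.8 -163.7  309.7] yaw 127.3 gap 37.7 F [-0.8 -0.7  5.3]
shift [-62.2 -27.  110. ] roll -0.6
shift [-61.5 -27.5 192. ] roll -0.6
```

Request:
send_rows(series=[[[0.4, -31, -14, 50, 0], [0.4, -62, -27, 110, -0.3], [0.4, -62, -27, 150, -0.3], [0.4, -62, -27, 180, -0.3], [0.4, -62, -27, 193, -0.3], [0.4, -62, -27, 193, -0.3], [0.4, -62, -27, 193, -0.3], [0.4, -62, -27, 193, -0.3]]])

```text
clock: 8.0
eef_pos: [642.0, -229.3, 110.3]
eef_rot: [3.14, 0.003, 2.228]
wrist_force: [-0.1, 0.3, 0.1]
finger_gap: 37.7
```

Request:
send_rows(newtons=8, series=[[[0, 0, 0, 0, 0], [0, 0, 0, 0, 0], [0, 0, 0, 0, 0], [0, 0, 0, 0, 0], [0, 0, 0, 0, 0], [0, 0, 0, 0, 0]]])

```text
clock: 8.6
eef_pos: [642.0, -228.7, 108.6]
eef_rot: [3.139, 0.002, 2.228]
wrist_force: [4.2, 2.6, 1.8]
finger_gap: 22.9
```

Request:
send_rows(series=[[[0, 0, -1.5, -2.6, 0], [0, 0, -3, -5.2, 0], [0, 0, -5, -8.7, 0], [0, 0, -7, -12, 0], [0, 0, -9, -15.6, 0], [0, 0, -10, -20, 0], [0, 0, -10, -25, 0], [0, 0, -10, -30, 0]]])

```text
clock: 9.4
eef_pos: [633.1, -235.2, 137.9]
eef_rot: [3.141, 0.0, 2.227]
wrist_force: [2.3, 0.8, -1.6]
finger_gap: 20.1
```

Run:
```python
from h import *
shift([640,-233,250],127.6)
a=cam("side"); b=cam("scene")
f=lambda c,x,y,w,h:cv2.resize(c["img"][y:y+h,x:x+w],(400,400),interpolation=cv2.INTER_CUBIC)
cv2.imwrite("pics/l1.png",np.hstack([f(a,215,130,130,130),f(b,180,160,120,120)])[:,:,::-1])
```

```text
t 9.4 pos [ 633.1 -235.2  137.9] yaw 127.6 gap 20.1 F [ 2.3  0.8 -1.6]
shift [  -2.5    6.8 -112.1] roll 0.0
```

View pics/l1.png

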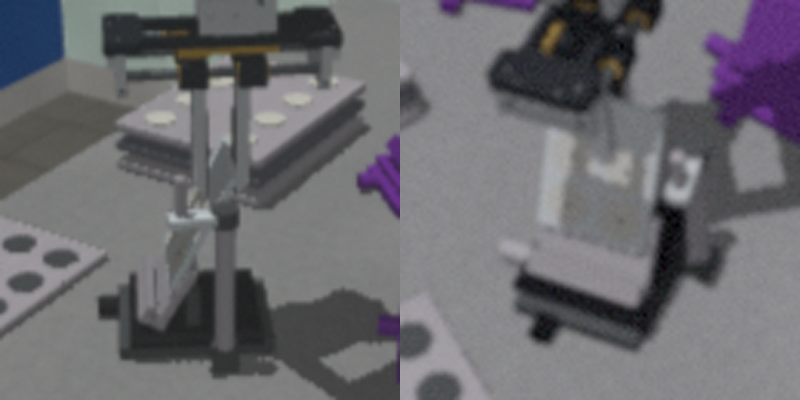

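The plate has come up with the fingers and is still tilted (gap 20). I'll lift straight up and watch the gap fall as it aligns.

Request:
send_rows(series=[[[0, 0, 0, -5, 0], [0, 0, 0, -10, 0], [0, 0, 0, -15, 0], [0, 0, 0, -20, 0], [0, 0, 0, -25, 0], [0, 0, 0, -25, 0]]])

```text
clock: 10.1
eef_pos: [633.3, -235.5, 163.5]
eef_rot: [3.141, 0.001, 2.227]
wrist_force: [0.5, 0.8, 0.7]
finger_gap: 15.4
```

Request:
send_rows(series=[[[0, 0, 0, -10, 0], [0, 0, 0, -20, 0], [0, 0, 0, -30, 0], [0, 0, 0, -40, 0], [0, 0, 0, -50, 0], [0, 0, 0, -50, 0]]])

```text
clock: 10.7
eef_pos: [633.5, -235.5, 214.4]
eef_rot: [3.14, 0.002, 2.227]
wrist_force: [0.3, -1.0, -2.3]
finger_gap: 5.7
```

Run:
```python
from h import *
shift([517,200,240],88.4)
```

```text
t 10.7 pos [ 633.5 -235.5  214.4] yaw 127.6 gap 5.7 F [ 0.3 -1.  -2.3]
shift [416.  173.6 -26.3] roll 39.2
```

Request:
send_rows(newtons=20, series=[[[0, 20, 8, -26, 2], [0, 60, 25, -26, 6], [0, 104, 43, -26, 10], [0, 150, 62, -26, 14], [0, 195, 81, -26, 18], [0, 240, 100, -26, 22], [0, 285, 119, -26, 26], [0, 330, 138, -26, 30], [0, 375, 156, -26, 35], [0, 416, 174, -26, 39]]])

```text
clock: 11.7
eef_pos: [515.9, 202.4, 238.4]
eef_rot: [-3.141, 0.0, 1.543]
wrist_force: [0.7, 0.0, -2.5]
finger_gap: 4.3
```

Request:
send_rows(series=[[[0, 0, 0, 0, 0], [0, 0, 0, 0, 0], [0, 0, 0, 0, 0], [0, 0, 0, 0, 0]]])

```text
clock: 12.1
eef_pos: [517.4, 199.3, 238.5]
eef_rot: [3.141, 0.0, 1.545]
wrist_force: [-0.5, 0.5, -0.5]
finger_gap: 0.3
```

Run:
```python
from h import *
np.set_printoptions(precision=1,suppress=True)
shift([517,200,240],88.4)
s=manip.read_state(); c=cam("wrist"); a=cam("side")
np.save("p.npy",[{k:c[k] for k in("img","vfov","cx","cy","pose")},{k:a[k] for k in("img","vfov","cx","cy","pose")}],allow_pickle=True)
T=tool(s); q=lambda x,z:(T@np.array([[x,0,z,1]]).T)[:3,0]
print("wrist pred plate corners top/bot far/near",proj(c,[q(x,z) for x in(42,-42) for z in(-20,90)]))
print("side pred",proj(a,[q(x,z) for x in(42,-42) for z in(-20,90)]))
f=lambda c,x,y,w,h:cv2.resize(c["img"][y:y+h,x:x+w],(400,400),interpolation=cv2.INTER_CUBIC)
cv2.imwrite("pics/p.png",np.hstack([f(c,190,100,200,200),f(a,110,180,200,200)])[:,:,::-1])
```

```text
t 12.1 pos [517.4 199.3 238.5] yaw 88.5 gap 0.3 F [-0.5  0.5 -0.5]
shift [ 0.7 -0.4 -1.5] roll 0.1
wrist pred plate corners top/bot far/near [[273.8 195.1]
 [274.8 167.7]
 [274.1 365.3]
 [274.9 275. ]]
side pred [[167.1 268.4]
 [179.3 327.6]
 [211.  238.3]
 [218.1 294.7]]
```

View pics/p.png

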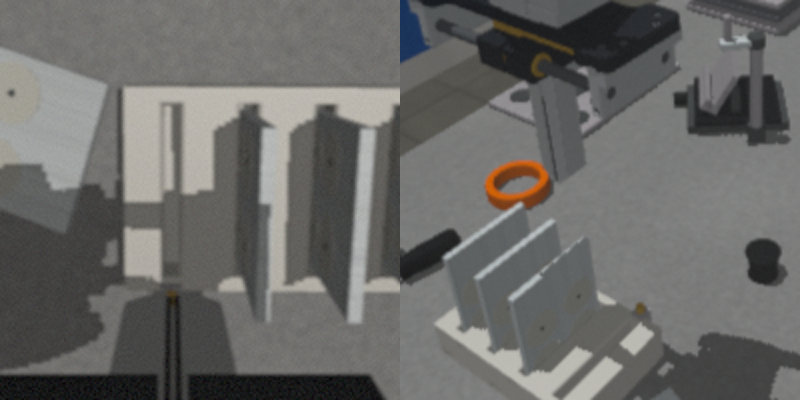

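The gripper lost the plate during the transfer. It now lies flat beside the rack, at the left of the wrist crop. I'll look at it more widely.

Run:
```python
from h import *
np.set_printoptions(precision=1,suppress=True)
c,a=np.load("p.npy",allow_pickle=True); b=cam("scene")
f=lambda c,x,y,w,h,W,H:cv2.resize(c["img"][y:y+h,x:x+w],(W,H),interpolation=cv2.INTER_CUBIC)
L=f(c,60,60,250,250,600,600)
Rr=np.vstack([f(b,330,240,150,150,200,200),f(a,110,200,250,250-30,200,176),f(b,180,160,112,126,200,224)])
im=np.hstack([L,Rr]); print(im.shape); cv2.imwrite("pics/q.png",im[:,:,::-1])
for n,k in(("scene",b),):
    print([(np.round(d["rect"]).tolist(),round(d["conf"],2)) for d in manip.find_in("carrier",k)])
```

```text
(600, 800, 3)
[([333.0, 339.0, 32.0, 54.0], 0.71), ([408.0, 317.0, 63.0, 47.0], 0.59)]
```

View pics/q.png

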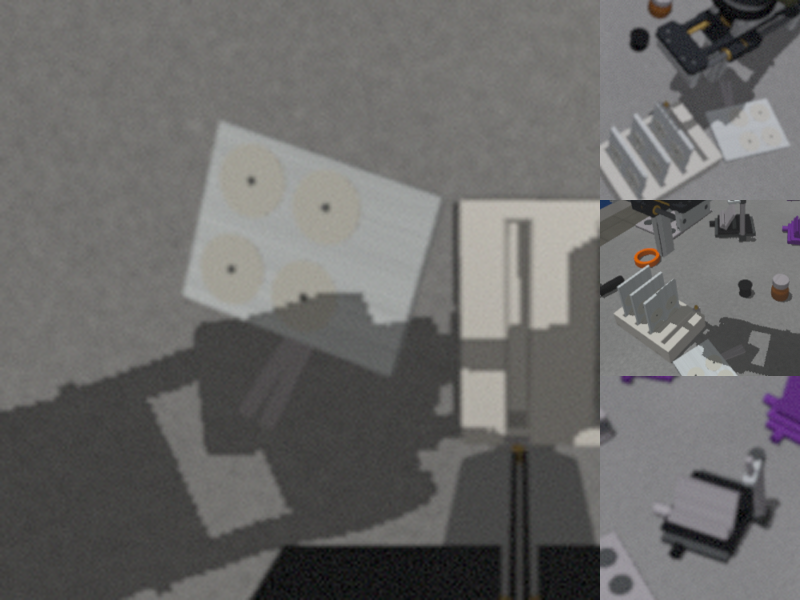

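The plate lies flat, bare top end toward the rack, partly over the tweezers. Its corners in the crop are (220,122), (440,197), (392,377) and (183,297). Plan: grip the 84 mm edges near the top end, lift so it hangs upright, and place it with the jaws along the slot.

Run:
```python
from h import *
np.set_printoptions(precision=1,suppress=True)
c,a=np.load("p.npy",allow_pickle=True); w=np.load("wr.npy",allow_pickle=True).item()
q=lambda u,v:(60+u/2.4,60+v/2.4)
C=np.array([at_z(c,*q(*p),7) for p in[(220,122),(440,197),(392,377),(183,297)]])
print(C,[np.linalg.norm(C[i]-C[(i+1)%4]) for i in range(4)])
top=(C[1]+C[2])/2;bot=(C[0]+C[3])/2; u=(bot-top)/np.linalg.norm(bot-top)
print("top",top,"bot",bot,"dir",np.degrees(np.arctan2(u[1],u[0])))
print("tweezers before",at_z(w,190,215,2),at_z(w,228,153,2),"now",at_z(c,*q(255,415),2),at_z(c,*q(300,345),2))
print("rack edge now",at_z(c,*q(460,200),36),at_z(c,*q(460,430),36),"slot",at_z(c,*q(518,220),36),at_z(c,*q(516,425),36))
for k in(14,20):
  g=top+u*k; print(k,g)
np.save("g.npy",[top,u])
# side check
sc=cam("scene")
for p in C: print(proj(sc,p))
d=[d for d in manip.silhouettes("carrier",sc)]
for x in d: print(x["conf"],np.round(cv2.boxPoints(cv2.minAreaRect(cv2.findNonZero(x["pixels"].astype(np.uint8))))).tolist())
```

```text
[[385.8 290.9   7. ]
 [483.5 255.2   7. ]
 [456.2 170.4   7. ]
 [359.6 211.9   7. ]] [np.float64(104.0120002353238), np.float64(89.07820508933399), np.float64(105.14821845685944), np.float64(83.17090228233783)]
top [469.8 212.8   7. ] bot [372.7 251.4   7. ] dir 158.33728561115984
tweezers before [388.2 151.7   2. ] [445.1 239.5   2. ] now [386.3 151.5   2. ] [411.6 186.3   2. ]
rack edge now [494.6 254.8  36. ] [490.3 151.8  36. ] slot [519.2 245.7  36. ] [515.9 153.6  36. ]
14 [456.8 218.    7. ]
20 [451.2 220.2   7. ]
[[470.2 350.2]]
[[423.7 360.1]]
[[407.1 321.9]]
[[453.1 315.2]]
0.91 [[408.0, 324.0], [463.0, 312.0], [472.0, 351.0], [416.0, 363.0]]
0.23 [[343.0, 335.0], [357.0, 325.0], [388.0, 370.0], [374.0, 380.0]]
```

```bash
cat > fit.py <<'E'
from h import *
from scipy.optimize import least_squares
np.set_printoptions(precision=1,suppress=True)
c,a=np.load("p.npy",allow_pickle=True); sc=cam("scene")
q=lambda u,v:(60+u/2.4,60+v/2.4)
Q=np.array([[-42,0],[-42,110],[42,110],[42,0]],float) # (w,len): TL,TR,BR,BL
L=np.c_[Q,np.zeros(4)]
W=np.array([q(*p) for p in[(219,121),(441,196),(393,378),(182,298)]])
S=np.array([[472,351],[416,363],[408,324],[463,312.]])
def P(p): return L@R.from_rotvec(p[3:]).as_matrix().T+p[:3]
x0=R.from_matrix(np.c_[[-.37,-.93,0],[.93,-.37,0],[0,0,1]]).as_rotvec()
g=lambda p,ws=.4: np.r_[(proj(c,P(p))-W).ravel(),ws*(proj(sc,P(p))-S).ravel()]
for ws in(0.,.4,.8):
    r=least_squares(lambda p:g(p,ws),np.r_[372,251,7,x0]); print(ws,P(r.x),r.fun)
E
python3 fit.py
```

```text
0.0 [[386.3 291.1  10.5]
 [487.1 256.7  37.6]
 [460.6 177.   35.2]
 [359.7 211.5   8. ]] [-0.3  0.   0.4 -0.  -0.4 -0.1  0.3  0.1 -0.  -0.   0.  -0.   0.  -0.
 -0.   0. ]
0.4 [[384.6 290.9   4.7]
 [486.8 255.5  24.4]
 [459.4 176.1  24.6]
 [357.1 211.5   4.9]] [ 0.   0.6  1.3  0.7 -0.1 -1.6 -1.  -0.2 -0.7 -0.3  3.3 -2.1  0.5 -1.2
 -3.8  1.2]
0.8 [[383.1 290.9  -0.5]
 [486.4 253.3   3.2]
 [457.6 174.7  10. ]
 [354.3 212.2   6.2]] [ 0.3  0.8  2.6  2.   0.2 -3.4 -4.  -0.6 -1.5 -0.1  4.5 -1.8  0.1 -0.6
 -6.5  1.9]
```

```bash
python3 -c "
from h import *
shift([440,220,260],161.6)"
```

```text
t 12.45 pos [517.1 200.2 238.4] yaw 88.6 gap 0.3 F [ 0.2 -0.   0.1]
shift [ 17.9 -77.5 -21.6] roll -73.0
```

Request:
send_rows(series=[[[1, 18, -77, -21, -73], [1, 18, -77, -21, -73], [1, 18, -77, -21, -73], [1, 18, -77, -21, -73], [1, 18, -77, -21, -73], [1, 18, -77, -21, -73], [1, 18, -77, -21, -73], [1, 18, -77, -21, -73], [1, 18, -77, -21, -73], [1, 18, -77, -21, -73]]])

```text
clock: 13.45
eef_pos: [440.4, 220.3, 259.5]
eef_rot: [3.142, 0.0, 2.822]
wrist_force: [-0.1, -0.8, 0.8]
finger_gap: 77.5
```

Request:
send_rows(series=[[[1, 0, 0, 0, 0], [1, 0, 0, 0, 0], [1, 0, 0, 0, 0], [1, 0, 0, 0, 0]]])

```text
clock: 13.85
eef_pos: [440.4, 220.3, 259.4]
eef_rot: [-3.142, 0.0, 2.82]
wrist_force: [-0.2, -0.4, 0.6]
finger_gap: 94.1
```

Run:
```python
from h import *
np.set_printoptions(precision=1,suppress=True)
shift([440,220,260],161.6)
c=cam("wrist"); np.save("p2.npy",{k:c[k] for k in("img","vfov","cx","cy","pose")},allow_pickle=True)
P=np.array([[386.3,291.1,10.5],[487.1,256.7,37.6],[460.6,177.,35.2],[359.7,211.5,8.]])
print(proj(c,P))
for d in manip.silhouettes("carrier",c): print(d["conf"],np.round(d["rect"]),np.round(cv2.boxPoints(cv2.minAreaRect(cv2.findNonZero(d["pixels"].astype(np.uint8))))).tolist())
cv2.imwrite("pics/p2.png",cv2.resize(c["img"][40:310,130:490],(800,600),interpolation=cv2.INTER_CUBIC)[:,:,::-1])
```

```text
t 13.85 pos [440.4 220.3 259.4] yaw 161.6 gap 94.1 F [-0.2 -0.4  0.6]
shift [ 0.3 -0.4 -0.6] roll -0.0
[[319.2 123.7]
 [318.6 220.2]
 [245.  219.7]
 [245.8 123.7]]
0.82 [245. 118.  74.  96.] [[246.0, 118.0], [317.0, 118.0], [317.0, 212.0], [246.0, 212.0]]
0.28 [305. 403.  88.   6.] [[305.0, 407.0], [305.0, 403.0], [392.0, 403.0], [392.0, 407.0]]
```

View pics/p2.png

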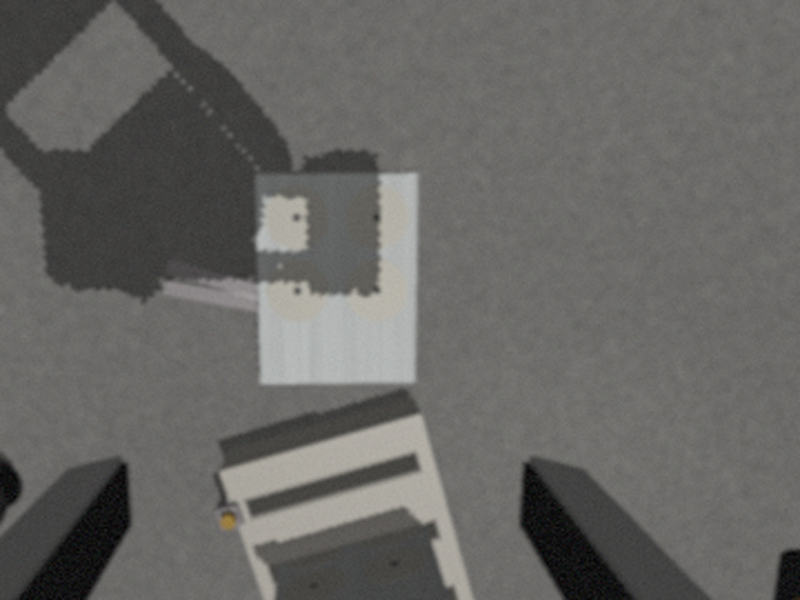

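The plate is aligned with the tool: corners at crop (256,173), (418,173), (415,383) and (261,383). The tweezers lie under its edge and it isn't touching the rack. I'll fit both wrist views together.

```bash
cat > fit2.py <<'E'
from h import *
from scipy.optimize import least_squares
np.set_printoptions(precision=1,suppress=True)
c,a=np.load("p.npy",allow_pickle=True); d=np.load("p2.npy",allow_pickle=True).item()
q=lambda u,v:(60+u/2.4,60+v/2.4); q2=lambda u,v:(130+u/2.2222,40+v/2.2222)
Q=np.array([[-42,0],[-42,110],[42,110],[42,0]],float)
L=np.c_[Q,np.zeros(4)]
W=np.array([q(*p) for p in[(219,121),(441,196),(393,378),(182,298)]])
V=np.array([q2(*p) for p in[(418,173),(415,383.5),(261,383.5),(256,173)]])
def P(p): return L@R.from_rotvec(p[3:]).as_matrix().T+p[:3]
x0=R.from_matrix(np.c_[[-.37,-.93,0],[.93,-.37,0],[0,0,1]]).as_rotvec()
for w1 in(1,.3,0):
    r=least_squares(lambda p: np.r_[w1*(proj(c,P(p))-W).ravel(),(proj(d,P(p))-V).ravel()],np.r_[372,251,7,x0]); print(P(r.x),r.fun)
print([at_z(d,*v,6.5) for v in V])
for i in range(4): print(tri([(c,*W[i]),(d,*V[i])]))
top=np.mean([at_z(d,*v,6.5) for v in V[1:3]],0); bot=np.mean([at_z(d,*V[i],6.5) for i in(0,3)],0)
u=(bot-top)/np.linalg.norm(bot-top); print(top,bot,np.degrees(np.arctan2(u[1],u[0])))
shift([top+13*u-[0,0,-93.5],top+13*u+[0,0,4.5]],161.6)
E
python3 fit2.py
```

```text
[[381.4 291.3  -2. ]
 [484.1 256.7  16.8]
 [457.3 177.1  17.1]
 [354.5 211.7  -1.6]] [-0.8  0.6 -0.7 -0.6 -1.1 -4.  -1.1 -1.2 -1.2  1.9 -0.9  1.  -2.1  0.7
 -0.1  1.6]
[[380.2 292.4  -0.2]
 [483.8 258.2  14.1]
 [457.3 178.5  15.5]
 [353.7 212.7   1.2]] [-0.8 -0.2 -0.3 -0.7 -0.3 -1.7 -0.8 -0.5 -0.4  0.5  0.1 -0.2 -0.8  0.1
  0.3  0.5]
[[379.8 292.6   5.6]
 [484.1 258.4  12.8]
 [457.9 178.6  12.6]
 [353.6 212.8   5.5]] [-0.  -0.  -0.  -0.  -0.  -0.  -0.  -0.   0.2 -0.1  0.1 -0.3 -0.4  0.
  0.   0.3]
[array([379.7, 292.2,   6.5]), array([486. , 258.4,   6.5]), array([459.3, 178.1,   6.5]), array([353.3, 212.9,   6.5])]
[380.  293.   -8.4]
[484.4 257.   13.8]
[457.8 176.5  19.3]
[352.8 210.6  -7.9]
[472.7 218.2   6.5] [366.5 252.6   6.5] 162.07201983084798
t 13.95 pos [440.4 220.3 259.4] yaw 161.6 gap 94.1 F [ 0.2 -0.5 -0.2]
shift [-18.2   8.1 159.4] roll -0.0
shift [-18.2   8.1 248.4] roll -0.0
```

```bash
python3 -c "
from h import *
shift([[458.6,222.5,11]],161.8)"
```

```text
t 13.95 pos [440.4 220.3 259.4] yaw 161.6 gap 94.1 F [ 0.2 -0.5 -0.2]
shift [-16.5   7.8 248.4] roll -0.2
```

Request:
send_rows(series=[[[1, -8, 4, 50, 0], [1, -16.5, 8, 100, 0], [1, -16.5, 8, 150, 0], [1, -16.5, 8, 195, 0], [1, -16.5, 8, 220, 0], [1, -16.5, 8, 235, 0], [1, -16.5, 8, 242, 0], [1, -16.5, 8, 247, 0], [1, -16.5, 8, 247, 0], [1, -16.5, 8, 247, 0]]])

```text
clock: 14.95
eef_pos: [459.0, 222.8, 13.2]
eef_rot: [3.141, 0.001, 2.821]
wrist_force: [-0.4, -0.1, -0.4]
finger_gap: 94.3
```

No contact. Lowering 1.5 mm more, then closing gently.

Request:
send_rows(newtons=8, series=[[[1, 0, 0, 1.5, 0], [0.8, 0, 0, 1.5, 0], [0.8, 0, 0, 1.5, 0], [0.8, 0, 0, 1.5, 0], [0.8, 0, 0, 1.5, 0]]])

```text
clock: 15.45
eef_pos: [458.7, 222.7, 11.1]
eef_rot: [3.141, 0.0, 2.821]
wrist_force: [-0.2, 0.1, 1.4]
finger_gap: 84.2
```

Request:
send_rows(series=[[[0.8, 0, 0, -5, 0], [0.8, 0, 0, -15, 0], [0.8, 0, 0, -30, 0], [0.8, 0, 0, -50, 0], [0.8, 0, 0, -70, 0], [0.8, 0, 0, -90, 0], [0.8, 0, 0, -110, 0], [0.8, 0, 0, -130, 0], [0.8, 0, 0, -130, 0], [0.8, 0, 0, -130, 0]]])

```text
clock: 16.45
eef_pos: [458.5, 222.6, 140.8]
eef_rot: [3.141, 0.0, 2.821]
wrist_force: [-0.4, 0.2, -2.0]
finger_gap: 83.8
```

```bash
cat > look.py <<'E'
import sys
from h import *
np.set_printoptions(precision=1,suppress=True)
n=sys.argv[1]; shift([517,200,200],178.4)
s=manip.read_state(); T=tool(s); c=cam("wrist"); a=cam("scene"); b=cam("side")
np.save(n+".npy",[{k:x[k] for k in("img","vfov","cx","cy","pose")} for x in(c,a,b)],allow_pickle=True)
for nm,x in(("wrist",c),("scene",a),("side",b)):
    print(nm,[(np.round(d["rect"]).tolist(),round(d["conf"],2)) for d in manip.find_in("carrier",x)])
    for lab,dirn in(("hang",[0,0,97]),("flat",[97,0,5])):
        P=[(T@np.array([v[0],y,v[2],1]))[:3] for y in(-42,42) for v in((np.array(dirn)*-.13),dirn)]
        print(lab,proj(x,P).round().tolist())
E
python3 look.py k1
```

```text
t 16.45 pos [458.5 222.6 140.8] yaw 161.6 gap 83.8 F [-0.4  0.2 -2. ]
shift [-62.7  -3.  -59.2] roll -16.8
wrist [([192.0, 176.0, 169.0, 115.0], 0.87)]
hang [[186.0, 276.0], [221.0, 219.0], [362.0, 276.0], [329.0, 219.0]]
flat [[193.0, 290.0], [183.0, 65.0], [355.0, 290.0], [365.0, 65.0]]
scene [([422.0, 296.0, 27.0, 57.0], 0.63)]
hang [[429.0, 291.0], [418.0, 316.0], [447.0, 330.0], [434.0, 353.0]]
flat [[422.0, 295.0], [472.0, 285.0], [439.0, 334.0], [492.0, 323.0]]
side [([194.0, 321.0, 67.0, 90.0], 0.64)]
hang [[243.0, 320.0], [247.0, 368.0], [192.0, 349.0], [201.0, 398.0]]
flat [[239.0, 321.0], [285.0, 371.0], [189.0, 349.0], [232.0, 409.0]]
```

```bash
cat > tilt.py <<'E'
import sys
from h import *
np.set_printoptions(precision=0,suppress=True)
s=manip.read_state(); T=tool(s); C=np.load(sys.argv[1]+".npy",allow_pickle=True)
for th in range(-10,41,5):
    t=np.radians(th); u=np.array([np.sin(t),0,np.cos(t)]); n=np.array([np.cos(t),0,-np.sin(t)]); o=[]
    for x in C:
        P=[(T@np.r_[u*l+n*k*3+[0,y,0]+np.array([0,0,3]),1])[:3] for y in(-42,42) for l in(-13,97) for k in(-1,1)]
        p=proj(x,P); o.append(np.r_[p.min(0),p.max(0)-p.min(0)])
    print(th,*o)
E
python3 tilt.py k1
python3 - <<'E'
import numpy as np,cv2
C=np.load("k1.npy",allow_pickle=True)
f=lambda c,x,y,w,h,W,H:cv2.resize(c["img"][y:y+h,x:x+w],(W,H),interpolation=cv2.INTER_CUBIC)
cv2.imwrite("pics/k1.png",np.hstack([f(C[0],160,130,240,240,400,400),f(C[2],150,260,160,160,400,400)])[:,:,::-1])
E
```

```text
-10 [187. 235. 174.  40.] [409. 291.  40.  64.] [192. 321.  53.  72.]
-5 [187. 225. 174.  52.] [413. 291.  36.  63.] [192. 321.  54.  77.]
0 [187. 214. 174.  65.] [416. 291.  32.  63.] [191. 320.  57.  81.]
5 [187. 204. 174.  77.] [420. 292.  28.  62.] [191. 320.  61.  85.]
10 [187. 194. 173.  89.] [424. 292.  23.  60.] [191. 320.  64.  89.]
15 [187. 183. 173. 101.] [425. 292.  22.  59.] [190. 320.  67.  92.]
20 [188. 173. 173. 112.] [425. 292.  26.  57.] [190. 319.  71.  95.]
25 [188. 163. 172. 124.] [424. 292.  31.  56.] [190. 319.  74.  98.]
30 [188. 153. 172. 135.] [424. 292.  35.  54.] [190. 319.  77. 100.]
35 [188. 144. 171. 145.] [423. 292.  39.  52.] [189. 320.  80. 102.]
40 [189. 134. 170. 155.] [423. 293.  43.  50.] [189. 320.  82. 103.]
```

View pics/k1.png

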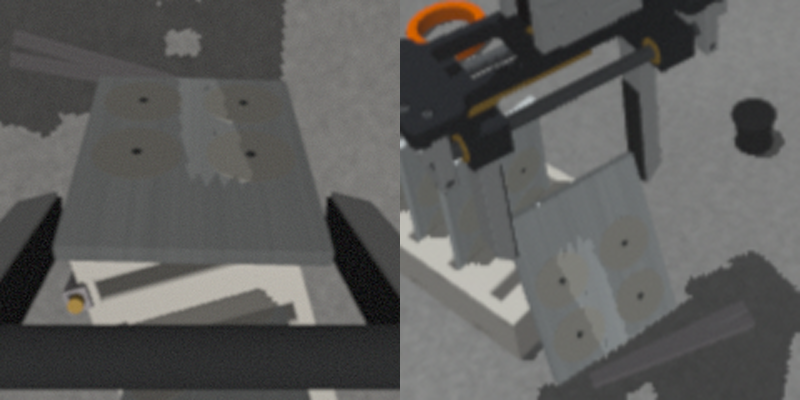

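The plate hangs by its edges, tilted about 18° with the bottom toward tool +x. That uses up my viewing allowance, so from here I go by numbers. Easing the grip should let gravity straighten it.

Request:
send_rows(newtons=4, series=[[[0.8, 0, 0, 0, 0], [0.8, 0, 0, 0, 0], [0.8, 0, 0, 0, 0], [0.8, 0, 0, 0, 0]]])

```text
clock: 17.15
eef_pos: [458.6, 222.7, 140.9]
eef_rot: [-3.142, 0.0, 2.821]
wrist_force: [-0.2, 0.3, -1.6]
finger_gap: 83.8
```

```bash
cat > t2.py <<'E'
# plate tilt from wrist silhouette edges
from h import *
from scipy.optimize import least_squares
s=manip.read_state(); T=tool(s); c=cam("wrist")
shift([517,200,200],178.4)
d=manip.silhouettes("carrier",c)
for e in d[:2]:
    m=e["pixels"]; col=slice(235,315); rows=[np.nonzero(m[:,u])[0] for u in range(235,315,8)]
    print(round(e["conf"],2),np.round(e["rect"]),"top/bot rows",[(int(r.min()),int(r.max())) for r in rows if len(r)])
g=cv2.cvtColor(c["img"],cv2.COLOR_RGB2GRAY).astype(float)
o=[]
for th in range(-10,31,4):
    t=np.radians(th); u=np.array([np.sin(t),0,np.cos(t)]);n=np.array([np.cos(t),0,-np.sin(t)])
    p=proj(c,[(T@np.r_[u*l+n*3*k+[0,0,3],1])[:3] for l,k in((97,1),(97,-1),(-13,1),(-13,-1))]); o.append((th,*p[:,1].round(0)))
print("th, rows of bottom(front,back), top(front,back)",o)
E
python3 t2.py
```

```text
t 17.2 pos [458.6 222.7 140.9] yaw 161.6 gap 84.0 F [-0.7 -0.5 -2.3]
shift [-62.6  -3.1 -59. ] roll -16.8
0.67 [191. 198. 168.  90.] top/bot rows [(199, 284), (200, 285), (200, 285), (200, 285), (201, 285), (200, 286), (200, 286), (201, 286), (202, 286), (202, 287)]
0.56 [201. 283. 169. 122.] top/bot rows [(286, 324), (286, 324), (286, 324), (286, 324), (287, 324), (287, 324), (287, 323), (288, 322), (287, 320), (288, 317)]
th, rows of bottom(front,back), top(front,back) [(-10, np.float64(236.0), np.float64(243.0), np.float64(263.0), np.float64(276.0)), (-6, np.float64(227.0), np.float64(235.0), np.float64(265.0), np.float64(277.0)), (-2, np.float64(219.0), np.float64(226.0), np.float64(267.0), np.float64(279.0)), (2, np.float64(211.0), np.float64(218.0), np.float64(269.0), np.float64(281.0)), (6, np.float64(202.0), np.float64(210.0), np.float64(271.0), np.float64(282.0)), (10, np.float64(194.0), np.float64(201.0), np.float64(273.0), np.float64(283.0)), (14, np.float64(186.0), np.float64(193.0), np.float64(275.0), np.float64(285.0)), (18, np.float64(178.0), np.float64(185.0), np.float64(277.0), np.float64(286.0)), (22, np.float64(170.0), np.float64(177.0), np.float64(278.0), np.float64(287.0)), (26, np.float64(162.0), np.float64(169.0), np.float64(280.0), np.float64(288.0)), (30, np.float64(154.0), np.float64(161.0), np.float64(281.0), np.float64(289.0))]
```

Request:
send_rows(newtons=3, series=[[[0.8, 0, 0, -3, 0], [0.8, 0, 0, 0, 0], [0.8, 0, 0, -3, 0], [0.8, 0, 0, 0, 0], [0.8, 0, 0, 0, 0]]])

```text
clock: 17.75
eef_pos: [458.5, 222.6, 140.6]
eef_rot: [-3.141, -0.0, 2.821]
wrist_force: [0.6, -0.2, -1.7]
finger_gap: 84.0
```

```bash
python3 t2.py
```

```text
t 17.8 pos [458.5 222.6 140.7] yaw 161.6 gap 84.0 F [ 0.4 -0.3 -2.1]
shift [-62.6  -3.  -59.4] roll -16.8
0.77 [193. 202. 169.  89.] top/bot rows [(201, 284), (202, 285), (203, 286), (203, 286), (203, 285), (204, 285), (204, 287), (203, 286), (203, 286), (204, 286)]
0.34 [201. 282. 170. 126.] top/bot rows [(284, 324), (286, 324), (286, 324), (286, 324), (286, 324), (286, 324), (287, 325), (287, 323), (287, 321), (287, 318)]
th, rows of bottom(front,back), top(front,back) [(-10, np.float64(236.0), np.float64(243.0), np.float64(263.0), np.float64(276.0)), (-6, np.float64(227.0), np.float64(235.0), np.float64(265.0), np.float64(277.0)), (-2, np.float64(219.0), np.float64(226.0), np.float64(267.0), np.float64(279.0)), (2, np.float64(211.0), np.float64(218.0), np.float64(269.0), np.float64(281.0)), (6, np.float64(202.0), np.float64(210.0), np.float64(271.0), np.float64(282.0)), (10, np.float64(194.0), np.float64(201.0), np.float64(273.0), np.float64(283.0)), (14, np.float64(186.0), np.float64(193.0), np.float64(275.0), np.float64(285.0)), (18, np.float64(178.0), np.float64(185.0), np.float64(277.0), np.float64(286.0)), (22, np.float64(170.0), np.float64(177.0), np.float64(278.0), np.float64(287.0)), (26, np.float64(162.0), np.float64(169.0), np.float64(280.0), np.float64(288.0)), (30, np.float64(154.0), np.float64(161.0), np.float64(281.0), np.float64(289.0))]
```

```bash
python3 -c "
from h import *
shift([526,200,165],178.2)"
```

```text
t 17.85 pos [458.5 222.6 140.8] yaw 161.6 gap 84.0 F [-0.   0.2 -3.3]
shift [-71.2  -0.2 -24.2] roll -16.6
```

Request:
send_rows(newtons=6, series=[[[0.8, 0, 0, -6, 0], [0.8, 0, 0, -14, 0], [0.8, -5, 0, -24, -1], [0.8, -14, 0, -24, -3], [0.8, -26, 0, -24, -6], [0.8, -38, 0, -24, -9], [0.8, -50, 0, -24, -12], [0.8, -60, 0, -24, -14.6], [0.8, -68, 0, -24, -16], [0.8, -71, 0, -24, -16.6]]])

```text
clock: 18.85
eef_pos: [526.9, 199.9, 165.6]
eef_rot: [3.141, 0.001, 3.111]
wrist_force: [-0.1, -0.2, -1.5]
finger_gap: 84.1
```

Request:
send_rows(series=[[[0.8, 0, 0, 0, 0], [0.8, 0, 0, 0, 0], [0.8, 0, 0, 0, 0]]])

```text
clock: 19.15
eef_pos: [525.8, 200.4, 165.1]
eef_rot: [3.142, 0.0, 3.11]
wrist_force: [0.5, -0.6, -1.8]
finger_gap: 83.8
```

```bash
python3 t2.py
python3 - <<'E'
from h import *
np.set_printoptions(precision=1,suppress=True)
s=manip.read_state();T=tool(s)
for n in("scene","side"):
    c=cam(n)
    for e in manip.find_in("carrier",c)[:5]: print(n,np.round(e["rect"]).tolist(),round(e["conf"],2))
    for th in(0,6,12):
        t=np.radians(th); u=np.array([np.sin(t),0,np.cos(t)]);k=np.array([np.cos(t),0,-np.sin(t)])
        p=proj(c,[(T@np.r_[u*l+k*3*j+[0,y,3],1])[:3] for l in(97,-13) for j in(1,-1) for y in(-42,42)]); print(th,np.r_[p.min(0),np.ptp(p,0)])
E
```

```text
t 19.2 pos [525.8 200.4 165.1] yaw 178.2 gap 83.8 F [-0.1 -0.4 -2.1]
shift [  8.8  -0.7 -34.9] roll -0.2
0.97 [193. 203. 169.  84.] top/bot rows [(203, 284), (203, 284), (203, 285), (203, 285), (204, 285), (204, 285), (204, 286), (204, 286), (205, 286), (205, 286)]
th, rows of bottom(front,back), top(front,back) [(-10, np.float64(236.0), np.float64(243.0), np.float64(263.0), np.float64(275.0)), (-6, np.float64(227.0), np.float64(235.0), np.float64(265.0), np.float64(277.0)), (-2, np.float64(219.0), np.float64(226.0), np.float64(267.0), np.float64(279.0)), (2, np.float64(210.0), np.float64(218.0), np.float64(269.0), np.float64(280.0)), (6, np.float64(202.0), np.float64(209.0), np.float64(271.0), np.float64(282.0)), (10, np.float64(194.0), np.float64(201.0), np.float64(273.0), np.float64(283.0)), (14, np.float64(186.0), np.float64(193.0), np.float64(274.0), np.float64(284.0)), (18, np.float64(177.0), np.float64(185.0), np.float64(276.0), np.float64(285.0)), (22, np.float64(169.0), np.float64(176.0), np.float64(278.0), np.float64(286.0)), (26, np.float64(161.0), np.float64(168.0), np.float64(279.0), np.float64(287.0)), (30, np.float64(153.0), np.float64(160.0), np.float64(281.0), np.float64(288.0))]
scene [382.0, 301.0, 35.0, 54.0] 0.68
0 [381.7 294.7  39.   60.8]
6 [385.7 295.   34.5  58. ]
12 [388.5 295.3  31.1  55. ]
side [174.0, 282.0, 48.0, 82.0] 0.56
0 [170.2 279.9  49.7  84.2]
6 [169.6 279.8  54.6  87. ]
12 [169.1 279.8  59.5  89.3]
```

Run:
```python
from h import *
np.set_printoptions(precision=1,suppress=True)
c=cam("wrist"); S={n:cam(n) for n in("scene","side")}
for z in(60,64,68): print(z,at_z(c,274,203.7,z))
print("top back edge",[at_z(c,274,285.5,z) for z in(174,179,184)])
# side/scene silhouette lines
for n,k in S.items():
    e=manip.silhouettes("carrier",k)[0]; m=e["pixels"].astype(np.uint8)
    h=cv2.convexHull(cv2.findNonZero(m)); ap=cv2.approxPolyDP(h,2.5,True)[:,0]; print(n,e["conf"],ap.tolist())
T=tool(manip.read_state())
for th in(0,6):
  t=np.radians(th);u=np.array([np.sin(t),0,np.cos(t)])
  for n,k in S.items(): print(th,n,proj(k,[(T@np.r_[u*l+[0,y,3],1])[:3] for l,y in((97,-42),(97,42),(-13,42),(-13,-42))]).round().tolist())
```

```text
60 [515.3 199.7  60. ]
64 [514.5 199.8  64. ]
68 [513.7 199.8  68. ]
top back edge [array([532.5, 199.8, 174. ]), array([530.2, 199.9, 179. ]), array([527.9, 200. , 184. ])]
scene 0.97 [[409, 354], [385, 322], [388, 299], [414, 332]]
side 0.8 [[189, 365], [185, 364], [174, 328], [176, 307], [210, 282], [223, 333]]
0 scene [[383.0, 321.0], [408.0, 355.0], [419.0, 331.0], [391.0, 295.0]]
0 side [[219.0, 330.0], [183.0, 363.0], [172.0, 313.0], [212.0, 281.0]]
6 scene [[387.0, 319.0], [412.0, 352.0], [419.0, 331.0], [390.0, 296.0]]
6 side [[223.0, 332.0], [187.0, 366.0], [171.0, 312.0], [211.0, 280.0]]
```

Wrist and side views agree that the plate's lower edge is centred over the slot (x≈517.4), with a tilt of about 5°. Lowering into the mouth.

Request:
send_rows(series=[[[0.8, 0, 0, 8, 0], [0.8, 0, 0, 16, 0], [0.8, 0, 0, 23, 0], [0.8, 0, 0, 28, 0], [0.8, 0, 0, 32, 0], [0.8, 0, 0, 35, 0], [0.8, 0, 0, 37, 0], [0.8, 0, 0, 37, 0]]])

```text
clock: 20.5
eef_pos: [526.1, 200.4, 128.0]
eef_rot: [3.141, 0.0, 3.111]
wrist_force: [0.0, 1.4, -0.2]
finger_gap: 84.0
```

Request:
send_rows(series=[[[0.8, 2, 0, 1, 0], [0.8, 4, 0, 2, 0], [0.8, 6, 0, 3, 0], [0.8, 8, 0, 5, 0], [0.8, 8.5, 0, 5, 0]]])

```text
clock: 21.0
eef_pos: [517.0, 200.5, 122.4]
eef_rot: [-3.141, -0.001, 3.11]
wrist_force: [-1.1, 0.0, -2.1]
finger_gap: 83.9
```

```bash
python3 t2.py
python3 - <<'E'
from h import *
S={n:cam(n) for n in("scene","side")}
for n,k in S.items():
  for e in manip.silhouettes("carrier",k)[:2]:
    m=e["pixels"].astype(np.uint8)
    h=cv2.convexHull(cv2.findNonZero(m)); ap=cv2.approxPolyDP(h,2.5,True)[:,0]; print(n,e["conf"],ap.tolist())
T=tool(manip.read_state())
for th in(-6,0,6):
  t=np.radians(th);u=np.array([np.sin(t),0,np.cos(t)])
  for n,k in S.items(): print(th,n,proj(k,[(T@np.r_[u*l+[0,y,3],1])[:3] for l,y in((97,-42),(97,42),(-13,42),(-13,-42))]).round().tolist())
E
```

```text
t 21.05 pos [517.2 200.5 122.6] yaw 178.2 gap 84.1 F [-0.  -0.6 -2.3]
shift [  0.2  -0.5 -77.4] roll -0.2
0.56 [193. 217. 170.  72.] top/bot rows [(218, 282), (218, 284), (218, 284), (218, 285), (218, 285), (218, 285), (218, 285), (218, 285), (218, 285), (218, 285)]
th, rows of bottom(front,back), top(front,back) [(-10, np.float64(236.0), np.float64(243.0), np.float64(263.0), np.float64(275.0)), (-6, np.float64(227.0), np.float64(235.0), np.float64(265.0), np.float64(277.0)), (-2, np.float64(219.0), np.float64(226.0), np.float64(267.0), np.float64(279.0)), (2, np.float64(210.0), np.float64(218.0), np.float64(269.0), np.float64(280.0)), (6, np.float64(202.0), np.float64(209.0), np.float64(271.0), np.float64(282.0)), (10, np.float64(194.0), np.float64(201.0), np.float64(273.0), np.float64(283.0)), (14, np.float64(186.0), np.float64(193.0), np.float64(274.0), np.float64(284.0)), (18, np.float64(177.0), np.float64(185.0), np.float64(276.0), np.float64(285.0)), (22, np.float64(169.0), np.float64(176.0), np.float64(278.0), np.float64(286.0)), (26, np.float64(161.0), np.float64(168.0), np.float64(279.0), np.float64(287.0)), (30, np.float64(153.0), np.float64(160.0), np.float64(281.0), np.float64(288.0))]
scene 0.76 [[407, 361], [382, 327], [387, 307], [414, 339]]
scene 0.27 [[392, 367], [368, 336], [373, 319], [398, 350]]
side 0.98 [[217, 303], [225, 345], [190, 379], [181, 351], [183, 329]]
side 0.74 [[290, 250], [255, 246], [247, 231], [273, 190], [292, 196], [304, 242]]
-6 scene [[379.0, 330.0], [404.0, 363.0], [419.0, 338.0], [392.0, 304.0]]
-6 side [[220.0, 345.0], [185.0, 379.0], [181.0, 336.0], [219.0, 303.0]]
0 scene [[383.0, 328.0], [408.0, 361.0], [418.0, 339.0], [391.0, 304.0]]
0 side [[224.0, 348.0], [190.0, 383.0], [180.0, 336.0], [219.0, 302.0]]
6 scene [[387.0, 326.0], [412.0, 358.0], [418.0, 339.0], [390.0, 304.0]]
6 side [[229.0, 351.0], [194.0, 386.0], [179.0, 335.0], [218.0, 302.0]]
```

The plate is upright (≈0°), with its lower edge captured in the slot. Lowering to the floor, force watched.

Request:
send_rows(series=[[[0.8, 0, 0, 2.5, 0], [0.8, 0, 0, 5, 0], [0.8, 0, 0, 7.5, 0], [0.8, 0, 0, 10, 0], [0.8, 0, 0, 11, 0], [0.8, 0, 0, 11, 0]]])

```text
clock: 21.9
eef_pos: [517.8, 200.4, 112.3]
eef_rot: [-3.141, 0.001, 3.11]
wrist_force: [-1.1, -1.7, 4.9]
finger_gap: 83.7
```

Request:
send_rows(series=[[[0.8, 0, 0, 1.5, 0], [0.8, 0, 0, 3, 0], [0.8, 0, 0, 3, 0], [0.8, 0, 0, 3, 0]]])

```text
clock: 22.3
eef_pos: [518.1, 200.3, 109.7]
eef_rot: [-3.141, 0.002, 3.11]
wrist_force: [-0.2, -3.6, 6.1]
finger_gap: 83.8
```

Request:
send_rows(newtons=12, series=[[[0.8, 0, 0, 0, 0], [0.8, 0, 0, 1, 0], [0.8, 0, 0, 2, 0], [0.8, 0, 0, 2, 0]]])

```text
clock: 22.7
eef_pos: [518.8, 200.3, 108.9]
eef_rot: [3.141, 0.004, 3.11]
wrist_force: [-2.0, -5.4, 16.2]
finger_gap: 83.6
```

```bash
cat > chk.py <<'E'
from h import *
shift([517,200,200],178.2)
S={n:cam(n) for n in("scene","side","wrist")}
for n,k in S.items():
  for e in manip.silhouettes("carrier",k)[:3]:
    m=e["pixels"].astype(np.uint8)
    h=cv2.convexHull(cv2.findNonZero(m)); ap=cv2.approxPolyDP(h,2,True)[:,0]; print(n,round(e["conf"],2),ap.tolist())
  for dz in(0,8): # home / 8 mm high
    yv=np.array([.035,1,0]);P=[np.array([517.3+a,200,8+dz+z])+yv*y for z in(28-dz,110) for y in(-42,42) for a in(-3,3)]
    print(n,"home+%d"%dz,proj(k,P).round().tolist())
E
python3 chk.py
```

```text
t 22.7 pos [518.8 200.3 108.9] yaw 178.2 gap 83.6 F [-2.  -5.4 16.2]
shift [  1.5  -0.3 -91.1] roll 0.0
scene 0.8 [[407, 359], [382, 326], [387, 310], [411, 340]]
scene 0.26 [[382, 231], [384, 238], [381, 251], [376, 254], [368, 252], [365, 245], [369, 232], [372, 229]]
scene home+0 [[385.0, 324.0], [383.0, 326.0], [410.0, 357.0], [408.0, 359.0], [391.0, 306.0], [389.0, 308.0], [418.0, 341.0], [416.0, 342.0]]
scene home+8 [[385.0, 324.0], [383.0, 326.0], [410.0, 357.0], [408.0, 359.0], [392.0, 304.0], [389.0, 306.0], [419.0, 339.0], [416.0, 341.0]]
side 0.67 [[216, 307], [219, 310], [224, 346], [188, 378], [183, 358], [184, 334]]
side 0.65 [[202, 298], [206, 314], [182, 359], [173, 366], [164, 329]]
side home+0 [[225.0, 344.0], [223.0, 342.0], [190.0, 378.0], [188.0, 376.0], [221.0, 310.0], [218.0, 308.0], [183.0, 343.0], [180.0, 341.0]]
side home+8 [[225.0, 344.0], [223.0, 342.0], [190.0, 378.0], [188.0, 376.0], [221.0, 306.0], [218.0, 305.0], [182.0, 339.0], [180.0, 338.0]]
wrist 0.62 [[362, 280], [359, 289], [193, 285], [191, 274], [219, 219], [331, 218]]
wrist home+0 [[215.0, 221.0], [216.0, 229.0], [334.0, 221.0], [334.0, 229.0], [187.0, 264.0], [188.0, 276.0], [361.0, 265.0], [360.0, 276.0]]
wrist home+8 [[215.0, 221.0], [216.0, 229.0], [334.0, 221.0], [334.0, 229.0], [183.0, 271.0], [184.0, 283.0], [365.0, 271.0], [364.0, 283.0]]
```

Force rises firmly (16 N over the last mm). I'll check numerically that the top edge is at the home height (118 mm) and the end clearance is fine before letting go.

Run:
```python
from h import *
np.set_printoptions(precision=0,suppress=True,linewidth=200)
S={n:cam(n) for n in("side","scene")}
for n,c in S.items():
    g=cv2.cvtColor(c["img"],cv2.COLOR_RGB2GRAY).astype(float)
    for y in(-25,-12,0,12,25):
        zs=np.arange(98,137,1.5); yv=np.array([.035,1,0])
        p=proj(c,[np.array([517.3,200,z])+yv*y for z in zs]).astype(np.float32)
        print(n,y,cv2.remap(g.astype(np.float32),p[:,0].reshape(1,-1),p[:,1].reshape(1,-1),cv2.INTER_LINEAR)[0])
    # reference: stood carrier 40 mm away
    for y in(0,):
        zs=np.arange(98,137,1.5)
        p=proj(c,[np.array([557.3,198.6,z])+yv*y for z in zs]).astype(np.float32)
        print(n,"ref",cv2.remap(g.astype(np.float32),p[:,0].reshape(1,-1),p[:,1].reshape(1,-1),cv2.INTER_LINEAR)[0])
print(zs)
```

```text
side -25 [102. 102. 102. 101. 102. 102. 102. 102. 102. 103. 102. 102. 102. 102. 102. 101. 101. 101.  98.  99. 102. 107. 117. 123. 125. 125.]
side -12 [100. 100. 100.  99.  99.  99. 100. 100.  99.  98.  99.  99.  98.  98.  98.  99.  99.  99.  99. 100. 101. 102. 105. 108. 111. 111.]
side 0 [102. 101. 101. 101. 100. 100. 100. 100. 100. 101. 101. 101. 101. 101. 100. 100. 101. 100.  99.  99.  98.  98.  99.  99. 100. 100.]
side 12 [99. 99. 99. 99. 98. 98. 98. 99. 99. 98. 98. 99. 98. 98. 99. 98. 98. 97. 96. 96. 96. 97. 98. 99. 98. 98.]
side 25 [100. 100.  99.  99.  99.  99.  99.  99.  99.  99.  99.  99.  99.  99.  99.  99.  99.  99.  98.  99.  98.  98.  98.  99.  99.  99.]
side ref [ 97.  97.  97.  96.  96.  96.  96.  97.  97.  98. 105. 117. 143. 167. 179. 158. 119.  74.  46.  34.  31.  32.  31.  31.  32.  32.]
scene -25 [106. 107. 108. 109. 110. 105. 100.  96.  92.  89.  85.  81.  78.  76.  74.  73.  73.  73.  73.  73.  71.  70.  70.  70.  72.  71.]
scene -12 [106. 106. 105. 104. 102.  99.  96.  92.  88.  84.  81.  77.  75.  74.  74.  74.  75.  74.  73.  73.  73.  73.  72.  73.  75.  76.]
scene 0 [103. 103. 103. 102. 101.  97.  93.  88.  85.  83.  81.  80.  79.  78.  78.  77.  76.  75.  74.  74.  74.  74.  74.  74.  74.  74.]
scene 12 [106. 106. 105. 103. 101.  97.  93.  90.  86.  83.  80.  78.  76.  75.  76.  77.  77.  77.  76.  76.  76.  76.  76.  74.  73.  72.]
scene 25 [106. 106. 105. 103. 100.  97.  94.  91.  87.  83.  80.  77.  74.  70.  65.  60.  54.  48.  44.  39.  35.  33.  31.  29.  28.  26.]
scene ref [112. 116. 120. 127. 134. 142. 149. 155. 162. 168. 170. 171. 171. 169. 166. 161. 156. 150. 142. 134. 126. 118. 114. 110. 106. 103.]
[ 98. 100. 101. 102. 104. 106. 107. 108. 110. 112. 113. 114. 116. 118. 119. 120. 122. 124. 125. 126. 128. 130. 131. 132. 134. 136.]
```

Request:
send_rows(series=[[[0.8, 1, -1, 0.5, 0], [0.8, 2, -1, 1, 0], [0.8, 1, 1, 1, 0], [0.8, 0, 0, 1, 0], [0.8, 1, 0, 1, 0], [0.8, 1, 0, 1, 0]]])

```text
clock: 23.7
eef_pos: [517.8, 200.4, 107.8]
eef_rot: [3.141, 0.004, 3.11]
wrist_force: [0.1, -3.5, 15.4]
finger_gap: 83.6
```

Request:
send_rows(newtons=6, series=[[[0.8, 0, 0, 0, 0], [0.8, 0, 0, 0.5, 0], [0.8, 0, 0, 1, 0], [0.8, 0, 0, 1, 0]]])

```text
clock: 24.1
eef_pos: [517.3, 200.4, 106.0]
eef_rot: [3.142, 0.002, 3.11]
wrist_force: [1.0, -3.0, 8.2]
finger_gap: 83.9
```

```bash
python3 t2.py | head -4
python3 - <<'E'
from h import *
np.set_printoptions(precision=0,suppress=True,linewidth=220)
c=cam("wrist");g=cv2.cvtColor(c["img"],cv2.COLOR_RGB2GRAY).astype(int)
for u in(250,274,300): print(u,g[260:300,u])
T=tool(manip.read_state())
for d in(8,10,12,14,16,18): print(d,proj(c,[(T@np.array([x,0,-d,1.]))[:3] for x in(3,-3)])[:,1])
k=np.load("k1.npy",allow_pickle=True)[0];g=cv2.cvtColor(k["img"],cv2.COLOR_RGB2GRAY).astype(int)
for u in(250,274,300): print("k1",u,g[260:300,u])
E
```

```text
t 24.15 pos [517.3 200.4 105.9] yaw 178.2 gap 84.0 F [ 0.4 -3.6  8.1]
shift [  0.   -0.4 -94.1] roll -0.2
0.88 [190. 222. 175.  73.] top/bot rows [(223, 290), (223, 290), (223, 290), (223, 290), (223, 291), (222, 291), (222, 290), (222, 291), (221, 291), (221, 290)]
0.28 [  0. 139.  52.  51.] top/bot rows []
250 [ 80  85  81  82  82  85  81  81  85  82  79  80  85  82  81  79  83  81  86  92  98 101 103 101 103  99 103  99 101 102  93  80  81  85  83  80  79  80  79  80]
274 [ 80  80  83  87  83  87  83  83  85  80  87  82  81  83  84  85  81  83  91 134 181 191 172 131 105 103 107 105 103 103  98  90  84  80  84  83  84  80  81  79]
300 [ 82  85  80  83  82  81  84  83  82  81  80  83  82  85  84  85  83  80  86 109 152 181 170 129 103 104 103 105 101 101 100  94  87  80  83  80  80  79  78  78]
8 [266. 278.]
10 [268. 279.]
12 [269. 281.]
14 [271. 283.]
16 [273. 285.]
18 [274. 287.]
k1 250 [ 86  84  85  85  84  84  83  85  85  88  83  86  85  82  82  85  86  86  87  93  92  94  91  95  91  94 107 133 157 146 103  78  74  73  80  75  77  75  80  83]
k1 274 [ 87  87  90  85  88  87  88  87  87  85  85  86  88  89  86  87  87  88  89  90  93  96  95  92  97  94  95  90  83  78  72  76  80  96 118 142 163 178 182 182]
k1 300 [ 89  88  86  84  87  87  88  85  83  87  87  83  88  85  87  90  87  88  85  90  93  94  99  95  93  93  95 100 127 162 182 183 182 180 183 180 180 182 181 182]
```

```bash
cat > xz.py <<'E'
# top edge (+x side) position in x,z near y=200 from wrist+scene, ref = stood neighbour
from h import *
np.set_printoptions(precision=1,suppress=True,linewidth=200)
shift([517,200,200],178.2)
w=cam("wrist"); sc=cam("scene")
gw=cv2.GaussianBlur(cv2.cvtColor(w["img"],cv2.COLOR_RGB2GRAY),(0,0),.7).astype(float); gs=cv2.GaussianBlur(cv2.cvtColor(sc["img"],cv2.COLOR_RGB2GRAY),(0,0),.7).astype(np.float32)
print("wrist col250/300",gw[272:296,250].round(),gw[272:296,300].round())
for x0,nm in((517.3,"our"),(557.3,"ref")):
    zs=np.arange(94,136,1.)
    M=[]
    for y in(-15,-8,0,8,15):
        p=proj(sc,[[x0+.035*y,200+y,z] for z in zs]).astype(np.float32)
        M.append(cv2.remap(gs,p[:,:1].copy(),p[:,1:].copy(),cv2.INTER_LINEAR)[:,0])
    m=np.mean(M,0); d=np.diff(m); print(nm,m.round().astype(int),"min/max grad z",zs[d.argmin()]+.5,zs[d.argmax()]+.5)
for r in(277,278,279,280): print("front row",r,[at_z(w,274,r,z)[0] for z in(116,118,120,122,124,126)])
for r in(289,290,291): print("back row",r,[at_z(w,274,r,z)[0] for z in(116,118,120,122,124,126)])
print("mouth",[at_z(w,274,r,36)[0] for r in(218,220,222,224)])
E
python3 xz.py
```

```text
t 24.25 pos [517.3 200.3 105.9] yaw 178.2 gap 83.9 F [ 0.6 -3.2  9.2]
shift [  0.1  -0.4 -94.1] roll 0.0
wrist col250/300 [ 80.  81.  80.  80.  81.  82.  86.  92.  99. 102. 102. 102. 102. 101. 102. 103. 102.  99.  93.  85.  80.  80.  80.  81.] [ 84.  83.  82.  82.  82.  83.  90. 115. 151. 173. 164. 133. 110. 103. 103. 104. 104. 104. 101.  94.  86.  81.  80.  81.]
our [ 98  99 101 102 104 106 108 109 111 113 114 114 115 114 114 112 110 108 105 102  99  95  92  88  86  83  81  79  77  76  75  74  74  73  73  73  73  73  73  73  72  72] min/max grad z 114.5 100.5
ref [109 110 111 113 114 117 119 123 127 131 135 139 143 148 152 156 159 162 164 166 167 167 167 166 164 162 159 155 151 147 143 138 133 129 125 121 117 114 112 109 107 106] min/max grad z 124.5 105.5
front row 277 [np.float64(518.9577386584978), np.float64(518.0842077783154), np.float64(517.2106768981331), np.float64(516.3371460179508), np.float64(515.4636151377684), np.float64(514.5900842575861)]
front row 278 [np.float64(519.4795900286631), np.float64(518.5995660553324), np.float64(517.7195420820017), np.float64(516.83951810
[... 496 characters left out ...]
25.2705298608369), np.float64(524.3184525905396), np.float64(523.3663753202421), np.float64(522.4142980499447), np.float64(521.4622207796474), np.float64(520.51014350935)]
back row 290 [np.float64(525.8016205573464), np.float64(524.8429352343354), np.float64(523.8842499113246), np.float64(522.9255645883136), np.float64(521.9668792653026), np.float64(521.0081939422918)]
back row 291 [np.float64(526.3334922519036), np.float64(525.3681891586747), np.float64(524.4028860654457), np.float64(523.4375829722167), np.float64(522.4722798789877), np.float64(521.5069767857586)]
mouth [np.float64(509.71675944925), np.float64(511.1548060160918), np.float64(512.5968778189906), np.float64(514.0429917821899)]
```

Request:
send_rows(newtons=10, series=[[[0.8, 0, 0, -0.5, 0], [0.8, 1, 0, -1, 0], [0.8, 2, 0, -1.5, 0], [0.8, 3, 0, -1.5, 0], [0.8, 4, 0, -1.5, 0], [0.8, 4, 0, -1.5, 0]]])

```text
clock: 24.95
eef_pos: [512.3, 200.8, 106.2]
eef_rot: [3.142, -0.0, 3.111]
wrist_force: [0.3, -0.9, -2.0]
finger_gap: 83.8
```

```bash
python3 xz.py|grep -v row; python3 t2.py|head -3
```

```text
t 24.95 pos [512.3 200.8 106.2] yaw 178.2 gap 83.8 F [ 0.3 -0.9 -2. ]
shift [ -4.7  -0.6 -93.8] roll 0.0
wrist col250/300 [ 80.  80.  79.  79.  79.  83.  92.  98. 102. 103. 102. 103. 103. 103. 102. 101. 101.  99.  94.  88.  85.  83.  81.  81.] [ 81.  81.  82.  81.  81.  83.  87.  95. 102. 105. 106. 105. 105. 105. 104. 104. 104. 103.  98.  89.  82.  80.  80.  80.]
our [ 98  97  96  96  95  94  94  94  94  94  94  95  96  97  98  99 100 101 101 102 102 102 102 102 101 100  98  96  94  92  90  88  86  84  82  80  79  78  76  76  75  74] min/max grad z 126.5 107.5
ref [109 110 111 113 115 117 120 123 127 131 135 139 144 148 152 156 159 162 165 166 167 168 167 166 164 162 160 156 153 149 145 140 136 133 129 125 122 119 117 115 114 113] min/max grad z 124.5 106.5
mouth [np.float64(504.61503902158165), np.float64(506.0540396918217), np.float64(507.49702366591777), np.float64(508.94400750609327)]
t 25.1 pos [512.4 200.8 106.2] yaw 178.2 gap 83.9 F [ 0.3 -0.3 -1.4]
shift [ -4.6  -0.6 -93.8] roll -0.2
0.93 [189. 231. 176.  61.] top/bot rows [(229, 289), (229, 289), (229, 289), (230, 289), (229, 290), (229, 290), (229, 291), (229, 290), (229, 290), (229, 290)]
```

Request:
send_rows(series=[[[0.8, 0, 0, 1, 0], [0.8, 0, 0, 2, 0], [0.8, 0, 0, 3, 0], [0.8, 0, 0, 3, 0], [0.8, 0, 0, 3, 0]]])

```text
clock: 25.65
eef_pos: [513.7, 200.6, 105.2]
eef_rot: [3.141, 0.003, 3.11]
wrist_force: [0.4, -3.6, 13.3]
finger_gap: 83.8
```

```bash
python3 xz.py|grep -v row; python3 t2.py|head -3
```

```text
t 25.65 pos [513.7 200.6 105.2] yaw 178.2 gap 83.8 F [ 0.4 -3.6 13.3]
shift [ -3.7  -0.4 -94.8] roll 0.0
wrist col250/300 [ 79.  79.  80.  81.  81.  82.  84.  91.  98. 101. 103. 103. 102. 102. 103. 103. 104. 101.  97.  91.  85.  82.  82.  80.] [ 82.  83.  83.  83.  83.  82.  83.  86.  93. 100. 104. 104. 104. 104. 105. 104. 104. 105. 104.  97.  89.  82.  78.  79.]
our [ 93  93  93  93  93  94  94  95  96  97  98 100 101 102 103 104 105 106 107 107 107 107 106 105 104 102 100  97  94  91  89  86  83  81  79  78  77  75  75  74  74  74] min/max grad z 123.5 104.5
ref [109 110 112 113 115 117 120 123 127 131 135 139 143 148 152 155 159 162 164 166 167 167 167 166 164 162 159 156 152 148 144 140 136 132 128 124 121 118 116 114 112 111] min/max grad z 124.5 106.5
mouth [np.float64(505.9961360565884), np.float64(507.43023206518103), np.float64(508.8683628792211), np.float64(510.31054555048365)]
t 25.8 pos [513.7 200.6 105.2] yaw 178.2 gap 83.6 F [ 0.2 -3.8 13.6]
shift [ -3.7  -0.4 -94.8] roll -0.2
0.84 [187. 226. 177.  67.] top/bot rows [(228, 289), (227, 290), (226, 290), (226, 290), (226, 291), (226, 291), (227, 291), (227, 291), (227, 291), (226, 291)]
```

The plate's top matches the neighbour's to within about 1 mm (≈118.7 mm against 118), and it presses on the floor with 13 N. Releasing.

Request:
send_rows(newtons=5, series=[[[0.8, 0, 0, -0.5, 0], [0.8, 0, 0, -0.5, 0], [1, 0, 0, -0.5, 0], [1, 0, 0, -0.5, 0], [1, 0, 0, -0.5, 0], [1, 0, 0, -0.5, 0], [1, 0, 0, -0.5, 0]]])

```text
clock: 26.55
eef_pos: [512.5, 200.7, 103.8]
eef_rot: [-3.142, -0.0, 3.11]
wrist_force: [0.0, 0.8, -0.6]
finger_gap: 93.9
```

```bash
python3 xz.py|grep -v row; python3 t2.py|head -3
```

```text
t 26.55 pos [512.5 200.7 103.8] yaw 178.2 gap 93.9 F [ 0.   0.8 -0.6]
shift [ -4.6  -0.6 -96.2] roll 0.0
wrist col250/300 [ 79.  80.  80.  81.  80.  80.  83.  90.  99. 103. 103. 104. 103. 104. 104. 104. 104. 103. 101.  96.  89.  86.  84.  82.] [ 82.  81.  81.  81.  81.  82.  82.  86.  95. 114. 147. 180. 195. 191. 171. 136. 110. 104. 103.  98.  90.  83.  81.  80.]
our [ 91  91  91  91  91  92  92  93  94  95  96  97  99 101 103 105 108 110 112 115 116 118 119 119 119 118 116 113 110 107 103  99  95  92  88  85  83  80  78  77  76  75] min/max grad z 125.5 109.5
ref [109 110 111 112 114 117 119 123 126 130 134 139 143 147 151 155 159 162 165 166 167 167 167 165 164 162 159 156 152 148 144 140 136 132 129 125 122 120 118 117 115 114] min/max grad z 124.5 105.5
mouth [np.float64(504.1958101928141), np.float64(505.62056445046045), np.float64(507.0492657972964), np.float64(508.48193065838984)]
t 26.7 pos [512.5 200.7 103.9] yaw 178.2 gap 94.1 F [ 0.  -0.5  1.4]
shift [ -4.5  -0.6 -96.1] roll -0.2
0.71 [188. 230. 176.  63.] top/bot rows [(230, 290), (230, 290), (230, 290), (230, 289), (230, 290), (230, 291), (230, 291), (230, 291), (230, 291), (230, 290)]
```

Request:
send_rows(series=[[[1, 0, 0, -8, 0], [1, 0, 0, -20, 0], [1, 0, 0, -50, 0], [1, 0, 0, -90, 0], [1, 0, 0, -130, 0], [1, 30, 0, -150, 0], [1, 60, 0, -150, 0], [1, 60, 0, -150, 0], [1, 60, 0, -150, 0]]])

```text
clock: 27.65
eef_pos: [452.6, 202.7, 255.1]
eef_rot: [3.141, 0.002, 3.111]
wrist_force: [0.9, 0.4, -1.2]
finger_gap: 94.1
```

```bash
cat > fin.py <<'E'
from h import *
from scipy.optimize import least_squares
np.set_printoptions(precision=1,suppress=True,linewidth=200)
shift([517,200,200],178.2)
S={n:cam(n) for n in("wrist","scene","side")}
def hull(m): 
    h=cv2.convexHull(cv2.findNonZero(m.astype(np.uint8))); return cv2.approxPolyDP(h,2,True)[:,0].tolist()
for n,k in S.items():
    for e in manip.silhouettes("carrier",k)[:4]: print(n,round(e["conf"],2),hull(e["pixels"]))
    yv=np.array([.035,1,0])
    for x0 in(517.3,557.3): print(n,x0,"home top",proj(k,[np.array([x0+a,200,118])+yv*y for y in(-42,42) for a in(-3,3)]).round(1).tolist(),"mouth",proj(k,[np.array([x0,200,36])+yv*y for y in(-42,42)]).round(1).tolist())
c=S["wrist"]; save(c,"fw.png"); np.save("fw.npy",{k:c[k] for k in("img","vfov","cx","cy","pose")},allow_pickle=True)
E
python3 fin.py
```

```text
t 27.65 pos [452.6 202.7 255.1] yaw 178.2 gap 94.1 F [ 0.9  0.4 -1.2]
shift [-64.4  -0.7  55.3] roll 0.0
wrist 0.92 [[321, 279], [231, 278], [230, 270], [242, 242], [310, 242], [314, 247]]
wrist 517.3 home top [[229.0, 272.6], [229.4, 278.6], [319.8, 273.0], [319.8, 279.0]] mouth [[238.2, 247.0], [311.2, 247.3]]
wrist 557.3 home top [[231.6, 311.7], [232.0, 317.4], [319.8, 312.1], [319.8, 317.7]] mouth [[240.2, 279.2], [311.5, 279.5]]
scene 0.69 [[408, 358], [383, 328], [389, 309], [401, 319], [415, 340]]
scene 517.3 home top [[391.1, 306.4], [388.7, 307.8], [418.0, 340.7], [415.6, 342.3]] mouth [[384.1, 325.1], [409.0, 358.2]]
scene 557.3 home top [[375.2, 316.1], [372.8, 317.5], [401.7, 351.4], [399.3, 353.0]] mouth [[369.1, 334.4], [393.7, 368.4]]
side 517.3 home top [[221.2, 309.6], [218.4, 308.2], [183.2, 343.1], [180.3, 341.4]] mouth [[224.1, 343.0], [189.0, 377.3]]
side 557.3 home top [[203.1, 300.6], [200.4, 299.3], [164.5, 332.1], [161.8, 330.5]] mouth [[207.0, 333.7], [171.4, 366.1]]
```

The carrier stands where "home" predicts: wrist top corners at (230,270) and (321,279), predicted (229,273) and (320,279). As a direct check on height, I'll probe the top edge with closed fingertips. That also presses it home if it isn't there yet.

Request:
send_rows(newtons=10, series=[[[0, -30, -1, 0, 0], [0, -65, -1.5, 0, 0], [0, -65, -1.5, 30, 0], [0, -65, -1.5, 50, 0], [0, -65, -1.5, 60, 0], [0, -65, -1.5, 70, 0], [0, -65, -1.5, 80, 0], [0, -65, -1.5, 90, 0], [0, -65, -1.5, 100, 0], [0, -65, -1.5, 110, 0]]])

```text
clock: 28.95
eef_pos: [517.5, 199.1, 143.3]
eef_rot: [3.141, 0.0, 3.11]
wrist_force: [1.1, 0.6, -0.0]
finger_gap: 17.1
```

Request:
send_rows(series=[[[0, 0, 0, 5, 0], [0, 0, 0, 10, 0], [0, 0, 0, 14, 0], [0, 0, 0, 16, 0], [0, 0, 0, 16, 0], [0, 0, 0, 16, 0]]])

```text
clock: 29.55
eef_pos: [517.6, 199.1, 128.2]
eef_rot: [3.141, 0.0, 3.11]
wrist_force: [-1.3, -0.4, 0.5]
finger_gap: 0.6
```

Request:
send_rows(series=[[[0, 0, 0, 1, 0], [0, 0, 0, 1, 0], [0, 0, 0, 1.5, 0], [0, 0, 0, 1.5, 0]]])

```text
clock: 29.95
eef_pos: [517.4, 199.1, 126.4]
eef_rot: [-3.142, -0.0, 3.11]
wrist_force: [0.0, 0.8, 0.2]
finger_gap: 0.5
```

Request:
send_rows(series=[[[0, 0, 0, 1, 0], [0, 0, 0, 1, 0], [0, 0, 0, 1.5, 0], [0, 0, 0, 1.5, 0]]])

```text
clock: 30.35
eef_pos: [518.2, 199.1, 126.1]
eef_rot: [3.141, 0.002, 3.11]
wrist_force: [-0.8, -1.0, 8.4]
finger_gap: 0.8
```

Contact came at tip height 118.1 mm, so the plate is on the floor. Retreating.

Request:
send_rows(series=[[[0, 0, 0, -10, 0], [0, 0, 0, -40, 0], [0, 0, 0, -80, 0], [0, 0, 0, -120, 0], [0, 30, 0, -140, 0], [0, 65, 0, -140, 0], [0, 65, 0, -140, 0], [0, 65, 0, -140, 0]]])

```text
clock: 31.15
eef_pos: [452.3, 201.2, 265.7]
eef_rot: [3.141, 0.001, 3.111]
wrist_force: [0.4, 1.0, -0.1]
finger_gap: 0.3
```

```bash
python3 fin.py
python3 - <<'E'
from h import *
sc=cam("scene"); sd=cam("side")
for n,c in(("scene",sc),("side",sd)): print(n,[(np.round(e["rect"]).tolist(),round(e["conf"],2)) for e in manip.find_in("hold_down_pin",c)])
for th in(0.1,1.2,1.6):
    a=np.radians(-52.2)+th; P=[[597+34*np.cos(a),-182.5+34*np.sin(a),161]]; print(th,proj(sc,P),proj(sd,P))
E
```

```text
t 31.15 pos [452.3 201.2 265.7] yaw 178.2 gap 0.3 F [ 0.4  1.  -0.1]
shift [-64.6   0.8  65.7] roll 0.0
wrist 0.86 [[320, 273], [236, 273], [234, 267], [244, 241], [311, 241], [318, 257]]
wrist 517.3 home top [[232.0, 268.6], [232.4, 274.5], [320.0, 269.0], [320.0, 274.8]] mouth [[240.5, 244.4], [311.7, 244.7]]
wrist 557.3 home top [[234.5, 306.7], [234.8, 312.3], [320.1, 307.0], [320.1, 312.6]] mouth [[242.3, 276.0], [311.9, 276.2]]
scene 0.92 [[408, 360], [403, 357], [383, 327], [390, 308], [416, 340]]
scene 0.44 [[420, 360], [392, 382], [350, 404], [340, 393], [322, 360], [322, 354], [365, 328], [382, 323], [416, 351]]
scene 517.3 home top [[391.1, 306.4], [388.7, 307.8], [418.0, 340.7], [415.6, 342.3]] mouth [[384.1, 325.1], [409.0, 358.2]]
scene 557.3 home top [[375.2, 316.1], [372.8, 317.5], [401.7, 351.4], [399.3, 353.0]] mouth [[369.1, 334.4], [393.7, 368.4]]
side 0.61 [[219, 308], [222, 311], [226, 344], [190, 379], [181, 340]]
side 517.3 home top [[221.2, 309.6], [218.4, 308.2], [183.2, 343.1], [180.3, 341.4]] mouth [[224.1, 343.0], [189.0, 377.3]]
side 557.3 home top [[203.1, 300.6], [200.4, 299.3], [164.5, 332.1], [161.8, 330.5]] mouth [[207.0, 333.7], [171.4, 366.1]]
scene [([258.0, 201.0, 16.0, 22.0], 0.65), ([313.0, 136.0, 16.0, 22.0], 0.6), ([211.0, 96.0, 22.0, 16.0], 0.46), ([331.0, 336.0, 35.0, 57.0], 0.38)]
side [([367.0, 143.0, 14.0, 15.0], 0.49), ([270.0, 188.0, 22.0, 18.0], 0.47), ([382.0, 193.0, 12.0, 22.0], 0.47)]
0.1 [[253.4549689  196.68560065]] [[284.30700585 186.1408812 ]]
1.2 [[257.46186517 208.40413638]] [[273.15549093 190.8320261 ]]
1.6 [[262.62710182 210.76491524]] [[272.57334677 193.51225693]]
```

The carrier matches the home prediction in all three views, and the hold-down pin matches about 1.6 rad. Handing in.

```bash
python3 -c "
from cell import manip
print(manip.sign_off())"
```

```text
the job is handed in; nothing more can be done
None
```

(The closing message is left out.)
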